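Photograph the jewellery displays from three sides

TASK

Stand every jewellery display from the leather mat upright on the photo turntable, each centred on a cork pad of its own, and take a picture: half-press the camera's two-stage shutter to its first click, keep it there about a second so that it focuses, then press it right down and let it up again. Turn the turntable one click by its knob, either way, let it settle in the detent and take a second picture in the same way, then turn it on until it rests two clicks from its start and take a third, with the displays on their pads for every picture. Then stand all the displays upright back on the mat, leave the turntable there, and do not disturb the jar, the dish or the hammer.

Things in the scene. Friction and masses are not known exactly. Their poses are not given: they have to be found in the camera images.
- ringcone: light wooden ring cone with a brass ring, maybe absent (None). Origin: centre of its underside, z up. Round base 44 mm across and 12 mm high, above it a cone 24 mm across at the foot tapering to 14 mm at the top, 62 mm high in all; brass ring round it 20 to 27 mm up. Grip the cone at 45 mm height (about 17 mm wide). 0.12 kg
- tbar: steel T-bar earring stand, maybe absent (None). Origin: centre of its underside, z up. Round base 44 mm across and 10 mm high, post 10 mm across, crossbar 46 mm long along its own y, 10 mm wide in x, from 60 to 70 mm height. Grip the crossbar across its x. 0.15 kg
- ringbox: open dark wooden ring box, maybe absent (None). Origin: centre of its underside, z up. Lower part 50 mm (own x) by 46 mm (own y) by 30 mm high; open lid standing along its +x edge, 8 mm thick, 46 mm wide, up to 68 mm height; fixed ring up to about 50 mm height in the middle. Grip the lower part across its y (46 mm), 20 mm up. 0.10 kg
- mat: brown leather mat lying fixed and flat on the bench (1 mm thick, things stand as on the bench at z = 0), 250 mm along its x by 270 mm along its y; origin at its centre. The displays start on it and must end on it
- table_centre (a point): centre of the turntable's top surface, 52 mm above the bench, on its vertical axis. White disc 260 mm across, 12 mm thick, on a dark foot
- pad0 (a point): centre of a cork pad on the turntable's top surface (a flat round mark 56 mm across, flush, 65 mm from the axis, turning with the disc)
- pad1 (a point): centre of another such cork pad, 120 degrees on; this one lies across the axis from the knob
- pad2 (a point): centre of the third cork pad, 120 degrees on
- knob (a point): top centre of the upright aluminium knob on the turntable's rim: round, 18 mm across, 36 mm high above the disc, 113 mm from the axis, turning with the disc; at the start it is on the side toward the mat. Move it along the circle about the table's axis; it needs under 4 N
- turntable (a joint): angle of the turntable in rad, 0 at the start, positive counter-clockwise from above. It has a detent every 60 degrees (1.047 rad) and snaps into the nearest one when let go
- camera: black camera fixed on a bench stand, lens toward its own +y and the turntable. Origin on the bench under its centre. Body 130 mm (own x) by 45 mm, top plate at 125 mm height; a finder hump in the middle of the top, 36 mm wide, up to 143 mm height. Does not move
- shutter_top (a point): top centre of the shutter button's cap: aluminium, 16 mm across, on the camera's top plate 45 mm to its own +x and 6 mm to its +y of the middle; cap top 11 mm above the plate, 136 mm above the bench. Pressed straight down
- first_stage (a joint): first stage of the shutter in m: 0 up, 0.003 at the first click; 1.2 N starts it, 3 N brings it to the click. Springs back
- second_stage (a joint): further travel of the shutter past the first click in m: 0 until the force exceeds 9 N, 0.0025 right down at 12 N (so 4 to 8 N holds the half-press). Springs back
- jar: bystander: amber glass jar, 60 mm across, 75 mm high; origin at the centre of its underside
- dish: bystander: small white bowl, 70 mm across, 30 mm high; origin at the centre of its underside
- chasing_hammer: bystander: hammer, 200 mm long, lying on the bench near the robot
Things that resemble listed ones, but are neither listed nor needed, are in the scene too. What is shaped like the tbar but pink is not meant. Of the things that look like the camera, take the one that is farthest from the robot's base at the start.

How it is judged (in metres and radians):
On the way, in this order (a step that is already met when the one before it is completed fails the run):
1. every display stands upright on a cork pad, let go, with the turntable at its starting position ((horizontal distance between ringcone and pad0 below 0.018 m or horizontal distance between ringcone and pad1 below 0.018 m or horizontal distance between ringcone and pad2 below 0.018 m) and height (world z) of ringcone between 0.045 and 0.06 m and angle between each of ringcone, tbar, ringbox's own z axis and vertical below 0.15 rad and linear speed of each of ringcone, tbar, ringbox below 0.03 m/s and (horizontal distance between tbar and pad0 below 0.018 m or horizontal distance between tbar and pad1 below 0.018 m or horizontal distance between tbar and pad2 below 0.018 m) and height (world z) of tbar between 0.045 and 0.06 m and (horizontal distance between ringbox and pad0 below 0.018 m or horizontal distance between ringbox and pad1 below 0.018 m or horizontal distance between ringbox and pad2 below 0.018 m) and height (world z) of ringbox between 0.045 and 0.06 m and contact force between the fingers and ringcone below 0.05 N and contact force between the fingers and tbar below 0.05 N and contact force between the fingers and ringbox below 0.05 N and value of joint turntable between -0.09 and 0.09 rad), for 0.3 s.
2. shutter held at its first click for half a second, displays on their pads (value of joint first_stage above 0.0022 m and value of joint second_stage below 0.0006 m and (horizontal distance between ringcone and pad0 below 0.018 m or horizontal distance between ringcone and pad1 below 0.018 m or horizontal distance between ringcone and pad2 below 0.018 m) and height (world z) of ringcone between 0.045 and 0.06 m and angle between each of ringcone, tbar, ringbox's own z axis and vertical below 0.15 rad and linear speed of each of ringcone, tbar, ringbox below 0.03 m/s and (horizontal distance between tbar and pad0 below 0.018 m or horizontal distance between tbar and pad1 below 0.018 m or horizontal distance between tbar and pad2 below 0.018 m) and height (world z) of tbar between 0.045 and 0.06 m and (horizontal distance between ringbox and pad0 below 0.018 m or horizontal distance between ringbox and pad1 below 0.018 m or horizontal distance between ringbox and pad2 below 0.018 m) and height (world z) of ringbox between 0.045 and 0.06 m and value of joint turntable between -0.09 and 0.09 rad), for 0.5 s.
3. shutter pressed right down, displays on their pads (value of joint second_stage above 0.0015 m and (horizontal distance between ringcone and pad0 below 0.018 m or horizontal distance between ringcone and pad1 below 0.018 m or horizontal distance between ringcone and pad2 below 0.018 m) and height (world z) of ringcone between 0.045 and 0.06 m and angle between each of ringcone, tbar, ringbox's own z axis and vertical below 0.15 rad and linear speed of each of ringcone, tbar, ringbox below 0.03 m/s and (horizontal distance between tbar and pad0 below 0.018 m or horizontal distance between tbar and pad1 below 0.018 m or horizontal distance between tbar and pad2 below 0.018 m) and height (world z) of tbar between 0.045 and 0.06 m and (horizontal distance between ringbox and pad0 below 0.018 m or horizontal distance between ringbox and pad1 below 0.018 m or horizontal distance between ringbox and pad2 below 0.018 m) and height (world z) of ringbox between 0.045 and 0.06 m and value of joint turntable between -0.09 and 0.09 rad), for 0.05 s.
4. shutter up, turntable let go and settled one click (60 degrees) from its start, either way (value of joint first_stage below 0.001 m and (value of joint turntable between 0.957198 and 1.1372 rad or value of joint turntable between -1.1372 and -0.957198 rad) and velocity of joint turntable between -0.05 and 0.05 rad/s and contact force between the fingers and turntable below 0.05 N), for 0.3 s.
5. shutter held at its first click again for half a second, displays on their pads, turntable one click (60 degrees) from its start (value of joint first_stage above 0.0022 m and value of joint second_stage below 0.0006 m and (horizontal distance between ringcone and pad0 below 0.018 m or horizontal distance between ringcone and pad1 below 0.018 m or horizontal distance between ringcone and pad2 below 0.018 m) and height (world z) of ringcone between 0.045 and 0.06 m and angle between each of ringcone, tbar, ringbox's own z axis and vertical below 0.15 rad and linear speed of each of ringcone, tbar, ringbox below 0.03 m/s and (horizontal distance between tbar and pad0 below 0.018 m or horizontal distance between tbar and pad1 below 0.018 m or horizontal distance between tbar and pad2 below 0.018 m) and height (world z) of tbar between 0.045 and 0.06 m and (horizontal distance between ringbox and pad0 below 0.018 m or horizontal distance between ringbox and pad1 below 0.018 m or horizontal distance between ringbox and pad2 below 0.018 m) and height (world z) of ringbox between 0.045 and 0.06 m and (value of joint turntable between 0.957198 and 1.1372 rad or value of joint turntable between -1.1372 and -0.957198 rad)), for 0.5 s.
6. shutter pressed right down again, displays on their pads (value of joint second_stage above 0.0015 m and (horizontal distance between ringcone and pad0 below 0.018 m or horizontal distance between ringcone and pad1 below 0.018 m or horizontal distance between ringcone and pad2 below 0.018 m) and height (world z) of ringcone between 0.045 and 0.06 m and angle between each of ringcone, tbar, ringbox's own z axis and vertical below 0.15 rad and linear speed of each of ringcone, tbar, ringbox below 0.03 m/s and (horizontal distance between tbar and pad0 below 0.018 m or horizontal distance between tbar and pad1 below 0.018 m or horizontal distance between tbar and pad2 below 0.018 m) and height (world z) of tbar between 0.045 and 0.06 m and (horizontal distance between ringbox and pad0 below 0.018 m or horizontal distance between ringbox and pad1 below 0.018 m or horizontal distance between ringbox and pad2 below 0.018 m) and height (world z) of ringbox between 0.045 and 0.06 m and (value of joint turntable between 0.957198 and 1.1372 rad or value of joint turntable between -1.1372 and -0.957198 rad)), for 0.05 s.
7. shutter up, turntable let go and settled two clicks (120 degrees) from its start, either way (value of joint first_stage below 0.001 m and (value of joint turntable between 2.0044 and 2.1844 rad or value of joint turntable between -2.1844 and -2.0044 rad) and velocity of joint turntable between -0.05 and 0.05 rad/s and contact force between the fingers and turntable below 0.05 N), for 0.3 s.
8. shutter held at its first click again for half a second, displays on their pads, turntable two clicks (120 degrees) from its start (value of joint first_stage above 0.0022 m and value of joint second_stage below 0.0006 m and (horizontal distance between ringcone and pad0 below 0.018 m or horizontal distance between ringcone and pad1 below 0.018 m or horizontal distance between ringcone and pad2 below 0.018 m) and height (world z) of ringcone between 0.045 and 0.06 m and angle between each of ringcone, tbar, ringbox's own z axis and vertical below 0.15 rad and linear speed of each of ringcone, tbar, ringbox below 0.03 m/s and (horizontal distance between tbar and pad0 below 0.018 m or horizontal distance between tbar and pad1 below 0.018 m or horizontal distance between tbar and pad2 below 0.018 m) and height (world z) of tbar between 0.045 and 0.06 m and (horizontal distance between ringbox and pad0 below 0.018 m or horizontal distance between ringbox and pad1 below 0.018 m or horizontal distance between ringbox and pad2 below 0.018 m) and height (world z) of ringbox between 0.045 and 0.06 m and (value of joint turntable between 2.0044 and 2.1844 rad or value of joint turntable between -2.1844 and -2.0044 rad)), for 0.5 s.
9. shutter pressed right down again, displays on their pads (value of joint second_stage above 0.0015 m and (horizontal distance between ringcone and pad0 below 0.018 m or horizontal distance between ringcone and pad1 below 0.018 m or horizontal distance between ringcone and pad2 below 0.018 m) and height (world z) of ringcone between 0.045 and 0.06 m and angle between each of ringcone, tbar, ringbox's own z axis and vertical below 0.15 rad and linear speed of each of ringcone, tbar, ringbox below 0.03 m/s and (horizontal distance between tbar and pad0 below 0.018 m or horizontal distance between tbar and pad1 below 0.018 m or horizontal distance between tbar and pad2 below 0.018 m) and height (world z) of tbar between 0.045 and 0.06 m and (horizontal distance between ringbox and pad0 below 0.018 m or horizontal distance between ringbox and pad1 below 0.018 m or horizontal distance between ringbox and pad2 below 0.018 m) and height (world z) of ringbox between 0.045 and 0.06 m and (value of joint turntable between 2.0044 and 2.1844 rad or value of joint turntable between -2.1844 and -2.0044 rad)), for 0.05 s.
At the end, for the whole second after the job is handed in: every display that was present stands upright (within about 9 degrees) and at rest with its middle on the mat (at least 15 mm inside its edge), the turntable rests two clicks from its start (120 degrees either way, within 5 degrees), and the shutter is up (x of ringcone in the frame of mat between -0.11 and 0.11 m and y of ringcone in the frame of mat between -0.12 and 0.12 m and height (world z) of each of ringcone, tbar, ringbox below 0.008 m and angle between each of ringcone, tbar, ringbox's own z axis and vertical below 0.15 rad and linear speed of each of ringcone, tbar, ringbox below 0.02 m/s and x of tbar in the frame of mat between -0.11 and 0.11 m and y of tbar in the frame of mat between -0.12 and 0.12 m and x of ringbox in the frame of mat between -0.11 and 0.11 m and y of ringbox in the frame of mat between -0.12 and 0.12 m and (value of joint turntable between 2.0044 and 2.1844 rad or value of joint turntable between -2.1844 and -2.0044 rad) and value of joint first_stage below 0.001 m); the robot touches nothing.
It fails at once if the jar is shifted more than 30 mm (distance of jar from where it was at the start of the episode above 0.03 m).
It fails at once if the dish is shifted more than 30 mm (distance of dish from where it was at the start of the episode above 0.03 m).
It fails at once if the hammer is shifted more than 30 mm (distance of chasing_hammer from where it was at the start of the episode above 0.03 m).
Of ringcone, tbar, ringbox only 2 to 3 are there at a start; the rules pass over those that are not, and their reading is None.
At some moment in a run one of ringcone, tbar, ringbox may be knocked a few centimetres aside while the robot is not near it.
It also fails if it takes over 210 s, if anything falls off the work surface, if the arm or the gripper's body presses on something with over 40 N, if the wrist force passes 120 N, or if a joint passes its speed limit or range.

ROBOT

A 6-joint arm with a two-finger parallel gripper is mounted at the origin on the work surface. World frame = base frame: x ahead of the robot, y to its left, z up, the work surface at z = 0. Lengths are in mm, angles in degrees, forces in N, time in s.
With the tool pointing down it reaches from about 300 to 850 mm from the base axis. Payload 4.2 kg.
Tool frame: the origin (TCP) lies midway between the tips of the shut fingers; the grasp point (between the pads) lies 19 mm behind it (env.grip_depth is the distance from the TCP to the grasp point, in mm); z points along the fingers, y is the direction in which the jaws open and shut (so a half turn about z gives the same grasp; the last joint's range is limited). The gripper opens to 91 mm and grips with 3 to 60 N. Pads are 32 mm wide; open, the fingers measure 118 mm over their backs; the gripper's body (76 mm by 178 mm) begins 60 mm behind the grasp point.
Start: joints at [63.77, 18.312, 89.639, -0, 72.044, -1.146], TCP at [243.776, 520.787, 188.276] pointing down, gripper open.
Joint ranges: [-177.97, 177.97], [-48.28, 115.42], [12.27, 149.76], [-77.06, 257.06], [2.81, 150.46], [-146.56, 146.56]. Speed limits (degrees/s): [147.25, 147.25, 180, 180, 180, 180].

INTERFACE

Orientations are given as [roll, pitch, yaw] about the fixed x, y, z axes, in that order (R = Rz(yaw) Ry(pitch) Rx(roll)).
In Python, from workcell import env gives the robot as it stands.
- The arm moves only by the shell command python3 -m inch 'ROWS' [FORCE]. ROWS is a JSON object of lists of equal length, an entry for each row: "hand": the opening, from 0 (shut) to 1 (fully open); "travel": the shift along the tool's x, y, z in mm, a list of three; "twist": the turn about the tool's z in degrees. A call has 1 to 20 rows; each row shifts and turns the commanded pose from where the row before left it, along the tool's axes as they then stand; what a row does not reach is not made up. A row lasts 1/8 s, in which the tool goes at most 62.5 mm and 10.7 degrees, less where a joint would pass 70% of its speed; a pose out of reach is approached as far as the arm can. A call is refused whole if a number of a shift passes 62.5 or a number of a turn 10.7, either way. A call with a gripper value outside its range is refused whole. The fingers move at their own pace and stop on an object; FORCE is the grip in N (left out, the last holds). Time passes only in rows, so rows that do not move let the fingers close. It gives the time, the measured TCP pose, the force and the opening at its end, in the units of the state.
- env.state(): the state, without advancing time (a new reading comes with each control period).
- env.grab_frame(name): name is "scene" or "top" or "wrist"; returns a dict with "frame" (384x512x3 uint8, blue, green, red), "fovy" (degrees; the focal length in pixels is half the picture's height over the tangent of half this angle, whatever the lens; pixels are square), "cx", "cy" (the principal point, pixels), "rvec" (rotation vector, rad) and "tvec" (3), from world to camera coordinates, as OpenCV has them. Camera axes: x right, y down, z forward; pixel columns grow to the right and rows downward; lengths in mm; the calibration is good to about 2 mm. A picture is of the moment at which its call begins. There is no depth.
- env.job_done(): hands the job in, once; it reports no verdict.
The state is a dict: "time_s": time; "qpos": joint angles; "qvel": joint speeds; "effort": joint torques, N m; "ee_pos": TCP position; "ee_rot": TCP orientation; "force": force on the tool from outside, world axes, zero at the start; "torque": the same for the moment, N m; "gripper_width": finger opening in mm.
Only numpy, scipy, OpenCV 4.12 (cv2) and the standard library are available. Lean on these libraries where they do the work, as an engineer would, in place of code of your own. Each camera call takes 0.05 s, during which the arm holds its last target. There are 200 camera calls.

## Working session

There is one attempt and no reset: what is moved stays moved. The work goes in short steps, Python scripts to look and compute and a shell command to move; the robot and the scene stay as the last step left them, time stands still between calls to the robot, and variables do not carry over. Pictures are saved under pics/ and viewed, about 12 in all and at most 16, crops included, and the job is handed in when it is done.

```bash
ls; mkdir -p pics
cat > h.py <<'E'
import numpy as np, cv2
from workcell import env
def grab(n):
    d=env.grab_frame(n); d['f']=192/np.tan(np.radians(d['fovy'])/2)
    d['R']=cv2.Rodrigues(np.array(d['rvec'],float))[0]; d['t']=np.array(d['tvec'],float).ravel(); return d
def ray(d,u,v,z):
    r=d['R'].T@np.array([(u-d['cx'])/d['f'],(v-d['cy'])/d['f'],1]); c=-d['R'].T@d['t']
    return c+r*(z-c[2])/r[2]
def proj(d,p):
    q=d['R']@np.array(p,float)+d['t']; return q[0]/q[2]*d['f']+d['cx'],q[1]/q[2]*d['f']+d['cy']
def save(d,n,k=1,crop=None):
    im=d['frame']
    if crop: im=im[crop[1]:crop[3],crop[0]:crop[2]]
    cv2.imwrite('pics/'+n,cv2.resize(im,None,fx=k,fy=k,interpolation=cv2.INTER_CUBIC))
E
python3 - <<'E'
from h import *
import pickle
for n in ['scene','top']:
    d=grab(n); save(d,n+'0.png',1.5); pickle.dump(d,open(n+'0.pkl','wb'))
    print(n,d['fovy'],d['cx'],d['cy'],-d['R'].T@d['t'])
s=env.state(); print(s)
E
```

```text
pics
scene 53.59617127482337 246.90450861909764 194.49178043069853 [1212.20067588  526.10310743  652.72301565]
top 53.144514897264486 249.0416834829935 191.3982366988391 [ 356.10777266   -2.1698982  1221.87124848]
{'time_s': 0.1, 'qpos': array([ 6.37706783e+01,  1.83468357e+01,  8.96966699e+01, -1.25931765e-03,
        7.20438293e+01, -1.14710689e+00]), 'qvel': array([ 0.04682447, -0.11752256, -0.14324151,  0.04045415, -0.13595709,
        0.05747568]), 'effort': array([-1.05299645e-03, -4.13331413e+01, -2.32509935e+01,  7.27570709e-02,
        4.22513264e-02, -7.12774795e-05]), 'ee_pos': array([243.5628067 , 520.34926673, 187.5344415 ]), 'ee_rot': array([-1.79912659e+02, -5.51249381e-04,  1.54918174e+02]), 'force': array([ 0.21008198, -0.3811825 ,  0.0658508 ]), 'torque': array([ 0.04724988, -0.02320943, -0.02406263]), 'gripper_width': 91.35756244328523}
```

View pics/top0.png

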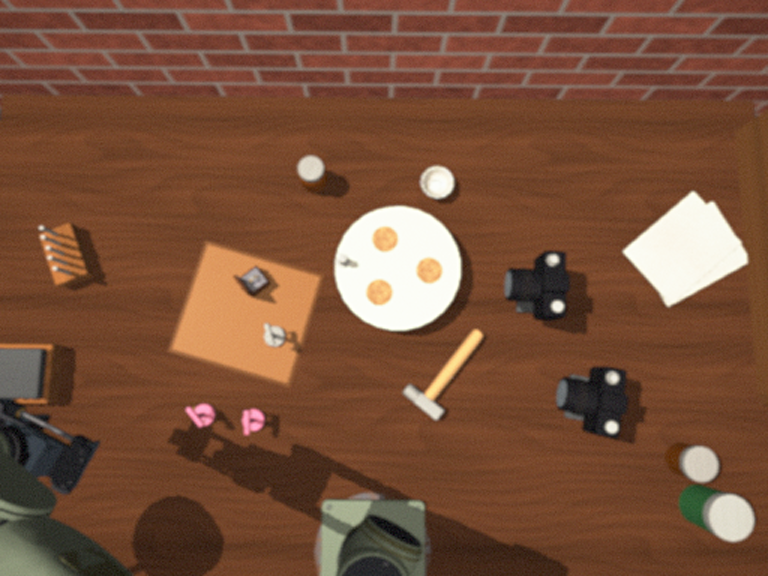

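View pics/scene0.png

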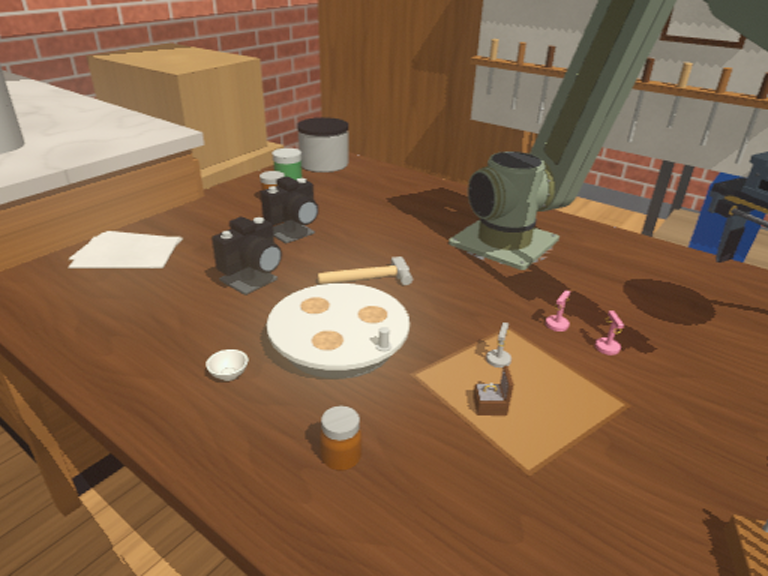

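Top view (1.5x pixels): the ring box is at (253,281), the grey tbar at (275,335) and there's no ring cone. The pink T-bars at (203,415) and (252,420) are decoys. There are two cameras, at (540,287) and (595,402). The upper one looks farther from the base, so it should be the one meant. With its lens to image left (own +y), its own +x is image up, so the shutter is the cap at (553,259).

Run:
```python
from h import *
import pickle
d=pickle.load(open('top0.pkl','rb')); im=d['frame']; hsv=cv2.cvtColor(im,cv2.COLOR_BGR2HSV)
a=cv2.resize(im[150:245,145:230],None,fx=6,fy=6,interpolation=cv2.INTER_CUBIC)
b=cv2.resize(im[160:245,330:425],None,fx=6,fy=6,interpolation=cv2.INTER_CUBIC)
h=max(a.shape[0],b.shape[0])
pad=lambda x:cv2.copyMakeBorder(x,0,h-x.shape[0],0,0,cv2.BORDER_CONSTANT)
c=np.hstack([pad(a),pad(b)]); print(c.shape); c=cv2.resize(c,None,fx=.73,fy=.73); print(c.shape); cv2.imwrite('pics/crop1.png',c)
def blobs(m,z,name,amin=20):
    n,l,s,ce=cv2.connectedComponentsWithStats(m.astype(np.uint8))
    for i in range(1,n):
        if s[i,4]>amin: print(name,ce[i].round(1),s[i],ray(d,*ce[i],z).round(1))
H,S,V=[hsv[...,i].astype(int) for i in range(3)]
roi=np.zeros(H.shape,bool); roi[130:225,218:315]=1
blobs(roi&(S<60)&(V>150),52,'disc',300)
disc=(roi&(V>130)&(S<60))
blobs(roi&(S>60)&(S<170)&(H<25)&(V>150),52,'pad')
roi2=np.zeros(H.shape,bool); roi2[160:300,330:425]=1
blobs(roi2&(S<60)&(V>150),136,'shut',8)
blobs((S<70)&(V>110)&(np.indices(H.shape)[1]<200)&(np.indices(H.shape)[1]>140)&(np.indices(H.shape)[0]>150)&(np.indices(H.shape)[0]<260),70,'grey',8)
m=((H>8)&(H<20)&(S>120)&(V>140)).astype(np.uint8); m[:, :100]=0; m[:,225:]=0
cs,_=cv2.findContours(m,cv2.RETR_EXTERNAL,cv2.CHAIN_APPROX_SIMPLE); k=max(cs,key=cv2.contourArea)
r=cv2.minAreaRect(k); print('mat',r,ray(d,*r[0],1),[ray(d,*p,1).round() for p in cv2.boxPoints(r)])
```

```text
(570, 1080, 3)
(416, 788, 3)
disc [264.8 178.6] [ 223  137   85   84 4877] [571.3 -46.6  52. ]
pad [256.3 158.9] [248 151  17  17 224] [633.5 -19.6  52. ]
pad [285.8 179.9] [278 172  17  17 228] [ 567.9 -111.5   52. ]
pad [252.4 194.3] [244 186  18  17 231] [521.7  -8.5  52. ]
shut [421.  168.1] [415 160  10  19 109] [ 591.5 -493.4  136. ]
shut [368.1 172.8] [365 170   8   7  44] [ 575.9 -340.7  136. ]
shut [371.4 203.7] [368 200   8   8  53] [ 486.6 -346.7  136. ]
shut [407.9 251.5] [404 248   9   8  53] [ 353.3 -443.9  136. ]
shut [407.4 284.4] [404 281   8   8  54] [ 263.5 -437.9  136. ]
grey [169.8 185.1] [161 178  17  14 131] [544.9 243.   70. ]
grey [182.3 223.4] [176 216  14  15 160] [429.1 200.8  70. ]
mat ((163.46279907226562, 208.4463653564453), (84.41950988769531, 78.48567199707031), 16.587339401245117) [480.43558808 274.93716072   1.        ] [array([397., 435.,   1.]), array([642., 377.,   1.]), array([565., 112.,   1.]), array([325., 176.,   1.])]
```

View pics/crop1.png

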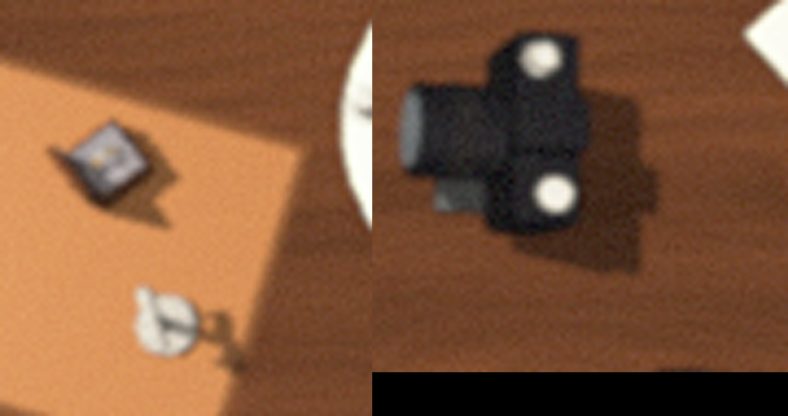

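Pad spacing is right: each is 65 mm from a centre at (574,-46). The two caps on the upper camera are 89 mm apart, and the upper one at (576,-341) is the shutter. That camera is about 630 mm from the base and the other about 540 mm, so the upper one is the farther, as described. Next I'll move above the mat for a close look.

```bash
python3 -m inch '{"hand":[1,1,1,1,1,1,1,1,1,1,1,1],"travel":[[-34.7,-16.9,-15],[-34.7,-16.9,-15],[-34.7,-16.9,-15],[-34.7,-16.9,-15],[-34.7,-16.9,-15],[-34.7,-16.9,-15],[-34.7,-16.9,-15],[-34.7,-16.9,-15],[-34.7,-16.9,-15],[-34.7,-16.9,-15],[0,0,0],[0,0,0]],"twist":[0,0,0,0,0,0,0,0,0,0,0,0]}'
python3 - <<'E'
from h import *
import pickle
d=grab('wrist'); save(d,'w1.png',1.5); pickle.dump(d,open('w1.pkl','wb'))
s=env.state(); print(s['ee_pos'],s['ee_rot'],-d['R'].T@d['t'])
E
```

```text
time_s: 1.6
ee_pos: [485.8, 220.8, 337.6]
ee_rot: [-180.0, -0.1, 154.9]
force: [0.0, 0.5, -0.5]
gripper_width: 91.4
[485.57059745 221.07945402 337.51433846] [-1.79954110e+02 -8.70237083e-02  1.54955651e+02] [411.89524484 255.58175097 534.39917788]
```

View pics/w1.png

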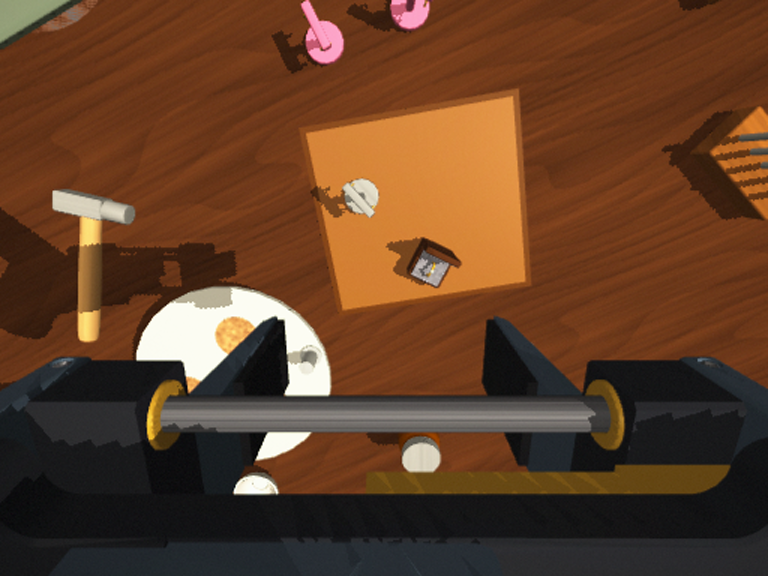

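The wrist view shows the tbar crossbar running from (345,183) to (372,216). The ring box's bright interior is around (430,268), with its lid along (425,240)–(460,260). No ring cone is on the mat.

```bash
cat >> h.py <<'E'
def tool(d3,yaw):
    c,s=np.cos(np.radians(yaw)),np.sin(np.radians(yaw)); return np.round([d3[0]*c+d3[1]*s,d3[0]*s-d3[1]*c,-d3[2]],1)
E
python3 - <<'E'
from h import *
import pickle
d=pickle.load(open('w1.pkl','rb')); im=d['frame']; hsv=cv2.cvtColor(im,cv2.COLOR_BGR2HSV)
S=hsv[...,1].astype(int);V=hsv[...,2].astype(int)
m=((S<90)&(V>90)).astype(np.uint8); m[:, :222]=0; m[:115]=0;m[150:]=0;m[:,265:]=0
n,l,s,c=cv2.connectedComponentsWithStats(m)
for i in range(1,n):
  if s[i,4]>20: print(s[i],c[i])
a=ray(d,345/1.5,183/1.5,70);b=ray(d,372/1.5,216/1.5,70); print('bar ends',a,b,'len',np.linalg.norm(a-b),'mid',(a+b)/2,'yaw',np.degrees(np.arctan2(*(b-a)[1::-1])))
print('base',ray(d,361/1.5,195/1.5,10), 'basetop view',[ray(d,182.9,223.4,10)])
m2=((V<95)|(S<110)).astype(np.uint8)
c2=im[150:200,250:320]; c1=im[110:155,215:265]
o=np.hstack([cv2.resize(c2,(560,400),interpolation=cv2.INTER_CUBIC)]) ; cv2.imwrite('pics/crop2.png',o)
E
```

```text
[228 119  24  26 430] [240.49302326 130.52325581]
bar ends [409.92995906 206.96123702  70.        ] [455.49901513 218.41157748  70.        ] len 46.98562724701263 mid [432.71448709 212.68640725  70.        ] yaw 14.1049492462529
base [431.43621546 212.4042208   10.        ] basetop view [array([552.5149267 ,  17.64144736,  10.        ])]
```

View pics/crop2.png

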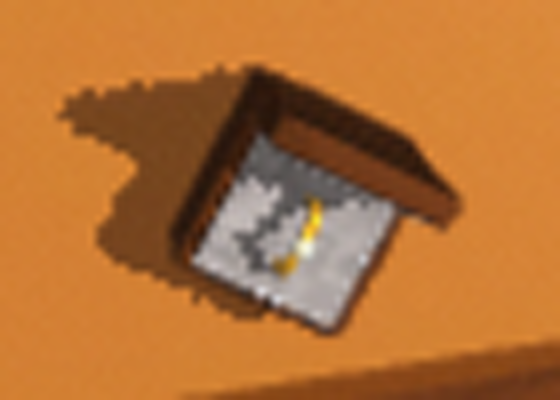

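Run:
```python
from h import *
import pickle
d=pickle.load(open('w1.pkl','rb'))
P=[ray(d,250+u/8,150+v/8,30)[:2] for u,v in [(263,137),(397,205),(335,330),(190,262)]]
for i in range(4): e=P[(i+1)%4]-P[i]; print(P[i].round(1),'len',np.linalg.norm(e).round(1),'ang',np.degrees(np.arctan2(e[1],e[0])).round(1))
print('centre',np.mean(P,0))
pu,pv=[u/1.5 for u in (313,354)]
print('knob top',ray(d,316/1.5,349/1.5,88),'pad',ray(d,236/1.5,334/1.5,52))
```

```text
[526.7 256.4] len 36.6 ang 37.9
[555.5 278.9] len 34.2 ang -48.7
[578.1 253.2] len 39.6 ang -140.8
[547.4 228.2] len 35.0 ang 126.3
centre [551.93243708 254.16119231]
knob top [568.80589938  89.60916306  88.        ] pad [518.91732132  -7.39247834  52.        ]
```

```bash
python3 -m inch '{"hand":[1,1,1,1,1,1,1,1,1,1,1],"travel":[[0,0,0],[0,0,0],[0,0,0],[-4.8,24.1,0],[-4.8,24.1,0],[-4.7,24.2,0],[0,0,60],[0,0,60],[0,0,60],[0,0,47],[0,0,0]],"twist":[8.5,8.5,8.5,0,0,0,0,0,0,0,0]}'
python3 - <<'E'
from h import *
import pickle
d=grab('wrist'); save(d,'w2.png',1.5); pickle.dump(d,open('w2.pkl','wb'))
s=env.state(); print(s['ee_pos'],s['ee_rot'])
t=pickle.load(open('top0.pkl','rb')); print('knob from top',ray(t,230.3,174.5,88))
p=s['ee_pos']; y=np.radians(s['ee_rot'][2]); jx=np.array([np.sin(y),-np.cos(y)])
print('expected box centre px',1.5*np.array(proj(d,[p[0],p[1],30])))
E
```

```text
time_s: 3.02
ee_pos: [547.6, 255.2, 107.3]
ee_rot: [-179.5, -0.2, 129.5]
force: [-0.2, -0.5, 0.7]
gripper_width: 91.3
[550.11013113 256.11866317 110.43917514] [-1.79832416e+02 -6.05994753e-02  1.29492886e+02]
knob from top [576.17734802  58.65389362  88.        ]
expected box centre px [389.22864914 287.39586874]
```

View pics/w2.png

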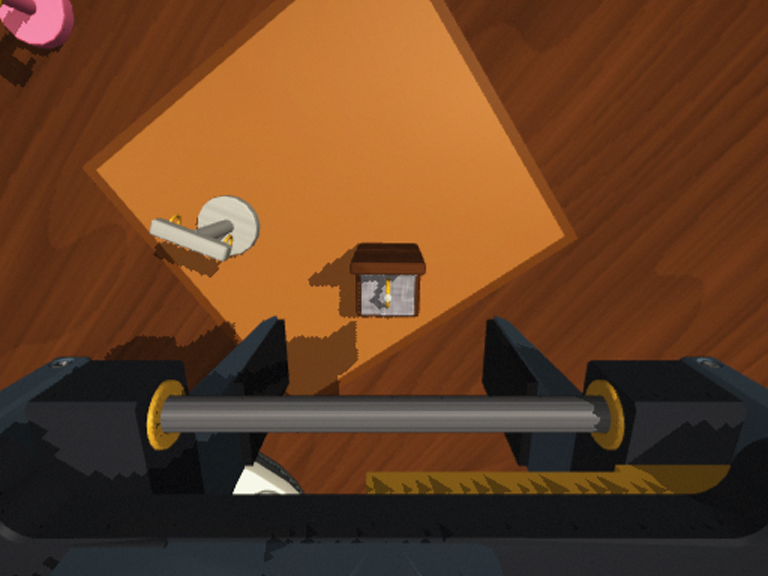

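The box is square to the jaws and centred at u≈388, with its front rim at v≈317 and its lid on the far side.

Run:
```python
from h import *
import pickle
d=pickle.load(open('w2.pkl','rb')); y=np.radians(129.5); c=np.array([550.1,256.1])
for u,v,z in [(388,318,30),(351,318,30),(422,318,30),(388,243,68),(353,262,68),(425,262,68)]:
  q=ray(d,u/1.5,v/1.5,z)[:2]-c; print((u,v,z),'toolx',q@[np.cos(y),np.sin(y)],'tooly',q@[np.sin(y),-np.cos(y)])
t=pickle.load(open('top0.pkl','rb')); save(t,'crop3.png',7,(215,130,315,225)) 
print(d['f'])
```

```text
(388, 318, 30) toolx -23.14151040487225 tooly -0.8006489513794306
(351, 318, 30) toolx -23.244150747203893 tooly -27.62660814284373
(422, 318, 30) toolx -23.04737068586557 tooly 23.803597322562204
(388, 243, 68) toolx 38.7897013364179 tooly -0.8257950754904796
(353, 262, 68) toolx 27.2474612825622 tooly -21.766183141839928
(425, 262, 68) toolx 27.34636823531678 tooly 21.320784044801
269.689720855992
```

View pics/crop3.png

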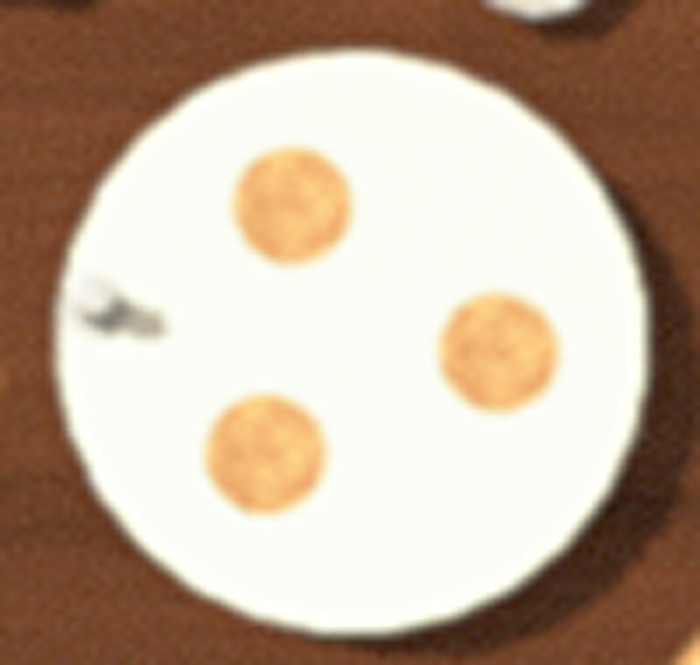

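```bash
python3 -m inch '{"hand":[1,1,1,1,1,0.3,0.3,0.3,0.3,0.3,0.3,0.3],"travel":[[2,0,30],[0,0,30],[0,0,25],[0,0,22],[0,0,0],[0,0,0],[0,0,0],[0,0,0],[0,0,0],[0,0,0],[0,0,0],[0,0,0]],"twist":[0,0,0,0,0,0,0,0,0,0,0,0]}' 15
```

```text
time_s: 4.58
ee_pos: [550.3, 257.1, 4.6]
ee_rot: [180.0, 0.0, 129.4]
force: [-1.4, -0.7, 4.4]
gripper_width: 27.8
```

Run:
```python
from h import *
a=grab('wrist');b=grab('scene')
o=np.hstack([cv2.resize(a['frame'][100:300,100:420],(400,250)),cv2.resize(b['frame'][200:325,260:460],(400,250))]); cv2.imwrite('pics/c4.png',o); print(env.state()['gripper_width'])
```

```text
27.310566453651205
```

View pics/c4.png

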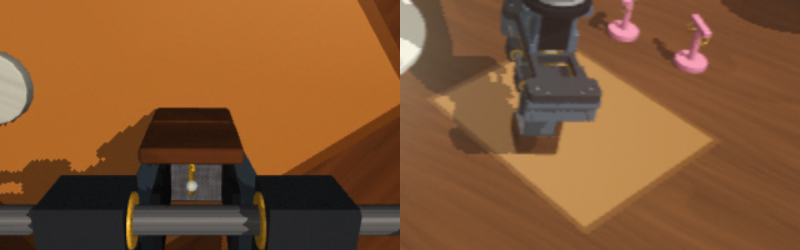

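Run:
```python
from h import *
d=grab('wrist'); s=env.state(); p=s['ee_pos']; y=np.radians(s['ee_rot'][2])
for u,v,z in [(140,160,68),(244,160,68),(160,109,68),(230,109,68),(172,200,30),(222,200,30)]:
  q=ray(d,u/1.25+100,v/1.25+100,z)[:2]-p[:2]; print((u,v,z),'toolx',(q@[np.cos(y),np.sin(y)]).round(1),'tooly',(q@[np.sin(y),-np.cos(y)]).round(1))
save(d,'c5.png',4,(190,170,330,290)); print(s['gripper_width'],s['force'])
```

```text
(140, 160, 68) toolx 21.1 tooly -23.8
(244, 160, 68) toolx 21.1 tooly 21.0
(160, 109, 68) toolx 44.0 tooly -14.5
(230, 109, 68) toolx 44.0 tooly 14.3
(172, 200, 30) toolx -21.4 tooly -13.5
(222, 200, 30) toolx -21.4 tooly 15.3
27.406630469531628 [-0.85384781 -0.84511694  6.17946067]
```

View pics/c5.png

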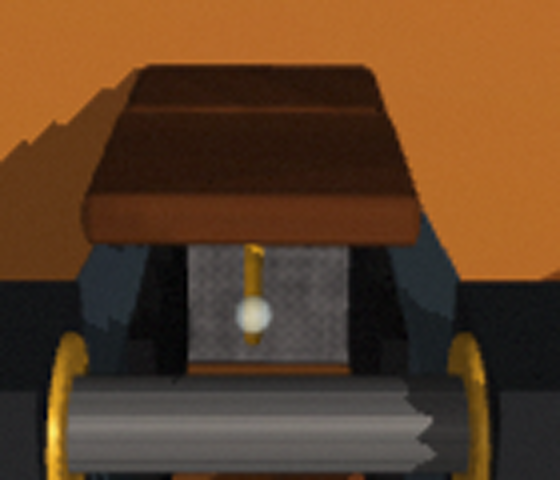

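Something is off: the jaws read 27 mm, but the box is 46 mm wide. I'll open, rise and look again.

```bash
python3 -m inch '{"hand":[1,1,1,1,1,1,1,1,1,1],"travel":[[0,0,0],[0,0,0],[0,0,0],[0,0,0],[0,0,-15],[0,0,-30],[0,0,-30],[0,0,-30],[0,0,0],[0,0,0]],"twist":[0,0,0,0,0,0,0,0,0,0]}'
python3 - <<'E'
from h import *
import pickle
d=grab('wrist'); s=env.state(); print(s['ee_pos'],s['gripper_width'])
pickle.dump(d,open('w3.pkl','wb')); 
cv2.imwrite('pics/w3.png',np.vstack([cv2.resize(d['frame'],(400,300)),cv2.resize(d['frame'][150:225,205:305],(400,300),interpolation=cv2.INTER_CUBIC)]))
E
```

```text
time_s: 5.98
ee_pos: [549.4, 256.8, 108.5]
ee_rot: [-179.9, -0.0, 129.4]
force: [0.2, -0.7, 0.0]
gripper_width: 91.2
[549.13880949 256.66250106 107.98038142] 91.15922679129643
```

View pics/w3.png

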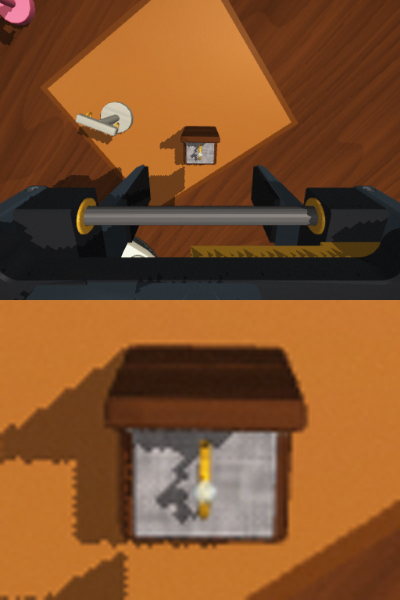

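The box sits unmoved. I'll repeat the grasp with the hand commanded fully shut, so the jaws stop on whatever they meet.

```bash
python3 -m inch '{"hand":[1,1,1,1,1,0,0,0,0,0,0,0],"travel":[[2,0,30],[0,0,30],[0,0,25],[0,0,18],[0,0,0],[0,0,0],[0,0,0],[0,0,0],[0,0,0],[0,0,0],[0,0,0],[0,0,0]],"twist":[0,0,0,0,0,0,0,0,0,0,0,0]}' 20
python3 -c "
from workcell import env
s=env.state();print(s['force'],s['gripper_width'])"
```

```text
time_s: 7.52
ee_pos: [549.3, 258.9, 6.4]
ee_rot: [179.9, 0.0, 129.4]
force: [0.5, 0.1, 0.7]
gripper_width: 24.3
[0.50948623 0.14558818 0.68609608] 24.30083637429511
```

```bash
python3 -m inch '{"hand":[0,0,0,0,0,0,0],"travel":[[0,0,0],[0,0,0],[0,0,-10],[0,0,-15],[0,0,-15],[0,0,0],[0,0,0]],"twist":[0,0,0,0,0,0,0]}'
python3 - <<'E'
from h import *
b=grab('scene'); a=grab('wrist')
print(env.state()['gripper_width'],env.state()['force'])
cv2.imwrite('pics/c6.png',np.hstack([cv2.resize(a['frame'][100:300,100:420],(400,250)),cv2.resize(b['frame'][225:287,290:390],(400,250),interpolation=cv2.INTER_CUBIC)]))
E
```

```text
time_s: 8.4
ee_pos: [548.7, 258.5, 46.3]
ee_rot: [-180.0, -0.0, 129.4]
force: [-0.1, 0.9, -0.7]
gripper_width: 0.3
0.5501925784487195 [-0.19977572 -0.44364175 -0.27365308]
```

View pics/c6.png

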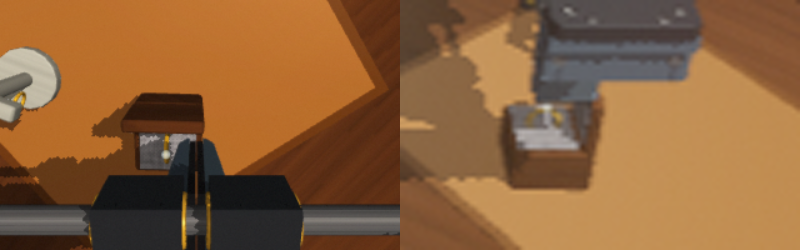

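Run:
```python
from h import *
d=grab('wrist'); s=env.state(); p=s['ee_pos']; y=np.radians(s['ee_rot'][2])
X=np.array([np.cos(y),np.sin(y),0]);Y=np.array([np.sin(y),-np.cos(y),0])
im=cv2.resize(d['frame'],None,fx=1.5,fy=1.5)
for z,c in [(0,(0,0,255)),(-19,(0,255,0)),(-60,(255,0,0))]:
    for k in (-16,0,16):
        u=proj(d,p+X*k+np.array([0,0,-z])); cv2.circle(im,tuple(int(1.5*t) for t in u),3,c,-1)
        print(z,k,np.array(u)*1.5)
print(p,-d['R'].T@d['t']-p, (d['R']@np.array([0,0,1])).round(3),d['cx'],d['cy'])
cv2.imwrite('pics/c7.png',im[120:480,100:700])
```

```text
0 -16 [384.48548227 355.82366297]
0 0 [384.46858327 328.13068578]
0 16 [384.45092748 299.19753149]
-19 -16 [384.37781164 373.31797182]
-19 0 [384.35674981 343.4487466 ]
-19 16 [384.33465421 312.11344954]
-60 -16 [384.06179046 424.66505026]
-60 0 [384.02590075 388.76583094]
-60 16 [383.98778909 350.64407181]
[548.41882138 258.41004596  45.68067987] [-51.62263791  63.75847045 196.83795325] [-0.002  0.29  -0.957] 256.61444283751894 191.64313167814393
```

View pics/c7.png

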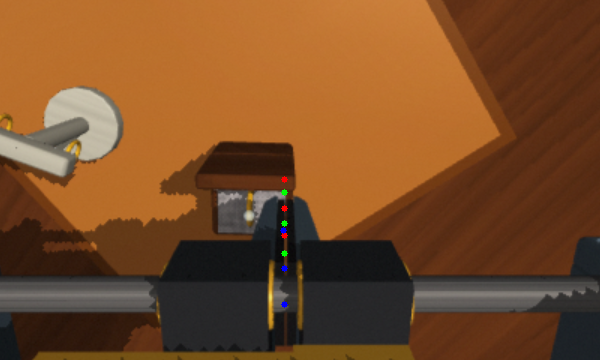

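The TCP projection fits the shut fingers to within about 10 mm, but the jaws passed over the box. I'll check the true tip height by touching the mat gently beside it.

```bash
python3 -m inch '{"hand":[0,0,0,0,0,0,0,0],"travel":[[0,30,0],[0,30,0],[0,0,10],[0,0,6],[0,0,4],[0,0,3],[0,0,0],[0,0,0]],"twist":[0,0,0,0,0,0,0,0]}'
python3 -m inch '{"hand":[0,0,0,0,0,0],"travel":[[0,0,4],[0,0,3],[0,0,3],[0,0,3],[0,0,0],[0,0,0]],"twist":[0,0,0,0,0,0]}'
python3 - <<'E'
from h import *
d=grab('wrist'); import pickle; pickle.dump(d,open('w4.pkl','wb'))
s=env.state(); p=s['ee_pos'];print(p,s['force']); y=np.radians(s['ee_rot'][2])
X=np.array([np.cos(y),np.sin(y)]);Y=np.array([np.sin(y),-np.cos(y)])
hsv=cv2.cvtColor(d['frame'],cv2.COLOR_BGR2HSV).astype(int)
m=((hsv[...,1]<60)&(hsv[...,2]>90)).astype(np.uint8); m[210:]=0
n,l,st,c=cv2.connectedComponentsWithStats(m)
for i in range(1,n):
  if st[i,4]>25: q=ray(d,*c[i],30); print(st[i],c[i].round(1),q.round(1),((q-p)[:2]@X).round(1),((q-p)[:2]@Y).round(1))
E
```

```text
time_s: 9.55
ee_pos: [595.4, 296.7, 23.6]
ee_rot: [180.0, 0.0, 129.4]
force: [-0.0, -0.7, 0.6]
gripper_width: 0.3
time_s: 10.3
ee_pos: [595.3, 296.8, 10.3]
ee_rot: [180.0, -0.0, 129.4]
force: [0.1, 0.2, 0.7]
gripper_width: 0.1
[595.33840495 296.79212074  10.36747998] [-0.59116214 -0.42324128  1.00916749]
[   0  142   53   57 2352] [ 23.5 169.9] [447.2 231.4  30. ] 43.5 -156.0
```

```bash
python3 -m inch '{"hand":[1,1,1,1,1,1,1,1],"travel":[[0,0,-30],[0,0,-60],[0,0,-60],[0,0,0],[0,-30,0],[0,-30,0],[0,0,0],[0,0,0]],"twist":[0,0,0,0,0,0,0,0]}'
python3 - <<'E'
from h import *
import pickle
d=grab('wrist'); b=grab('scene'); t=grab('top')
pickle.dump((d,b,t),open('w5.pkl','wb')); s=env.state(); print(s['ee_pos'])
R=lambda x,w,h:cv2.resize(x,(w,h),interpolation=cv2.INTER_CUBIC)
o=np.vstack([np.hstack([R(d['frame'][80:230,150:350],400,300),R(b['frame'][200:320,270:430],400,300)]),np.hstack([R(t['frame'][150:240,120:240],400,300),R(d['frame'],400,300)])])
cv2.imwrite('pics/c8.png',o)
E
```

```text
time_s: 11.35
ee_pos: [549.4, 259.0, 160.0]
ee_rot: [180.0, -0.0, 129.4]
force: [0.1, 0.1, -0.2]
gripper_width: 77.7
[549.52443291 259.15900495 159.8565656 ]
```

View pics/c8.png

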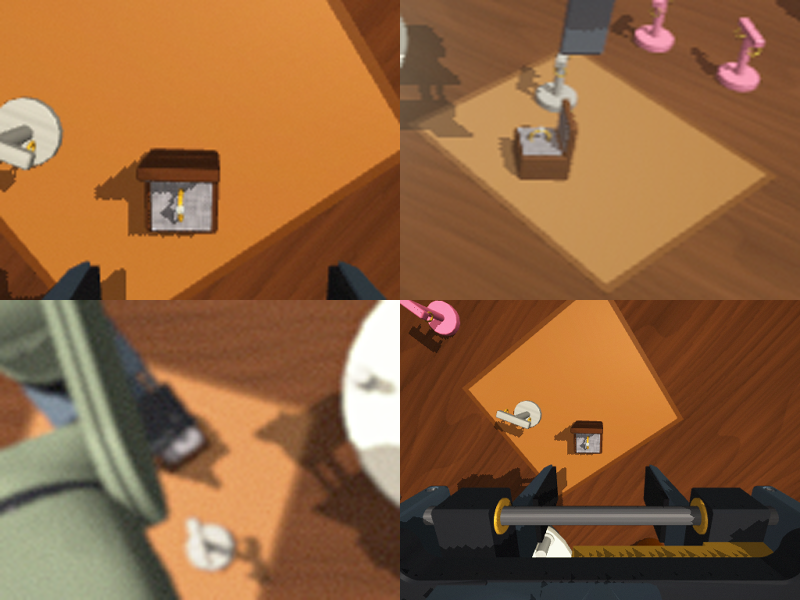

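```bash
python3 - <<'E'
from h import *
import pickle
d,b,t=pickle.load(open('w5.pkl','rb')); p=np.array([549.5,259.2]); y=np.radians(129.4)
X=np.array([np.cos(y),np.sin(y)]);Y=np.array([np.sin(y),-np.cos(y)])
for u,v,z in [(149,233,30),(215,233,30),(138,168,68),(219,168,68),(181,208,30)]:
  q=ray(d,150+u/2,80+v/2,z)[:2]; print((u,v),q.round(1),((q-p)@X).round(1),((q-p)@Y).round(1))
# same corner in the top view: box centre
q=np.array([ray(t,120+188/400*120,150+443/300*90-90,30)]); print(q)
E
python3 -m inch '{"hand":[0,0,0,0,0,0,0,0,0,0,0,0,0],"travel":[[0,30,0],[0,30,0],[0,0,40],[0,0,40],[0,0,40],[0,0,20],[0,0,5],[0,0,3],[0,0,2],[0,0,2],[0,0,2],[0,0,0],[0,0,0]],"twist":[0,0,0,0,0,0,0,0,0,0,0,0,0]}'
python3 -c "
from workcell import env
s=env.state();print(s['force'],s['ee_pos'])"
```

```text
(149, 233) [533.  214.9] -23.7 -40.9
(215, 233) [565.5 241.6] -23.7 1.1
(138, 168) [501.7 253.1] 25.6 -40.8
(219, 168) [535.7 281. ] 25.6 3.2
(181, 208) [538.5 240.8] -7.3 -20.2
[[526.90161409 229.87984161  30.        ]]
time_s: 13.12
ee_pos: [595.3, 296.7, 6.4]
ee_rot: [180.0, 0.0, 129.4]
force: [0.3, -0.3, -0.1]
gripper_width: 0.6
[ 0.25199828 -0.33388397 -0.09895345] [595.27937116 296.7465257    6.3966526 ]
```

```bash
python3 -m inch '{"hand":[0,0,0,0,0],"travel":[[0,0,2],[0,0,2],[0,0,1],[0,0,0],[0,0,0]],"twist":[0,0,0,0,0]}'; python3 -m inch '{"hand":[0,0,0,0],"travel":[[0,0,1],[0,0,1],[0,0,0],[0,0,0]],"twist":[0,0,0,0]}'
```

```text
time_s: 13.75
ee_pos: [595.3, 296.8, 1.3]
ee_rot: [180.0, -0.0, 129.4]
force: [-0.1, 0.5, 0.2]
gripper_width: -0.1
time_s: 14.25
ee_pos: [595.3, 296.8, -0.7]
ee_rot: [180.0, -0.0, 129.4]
force: [0.3, 0.1, -0.1]
gripper_width: 0.6
```

There is no contact at z = -0.7, so the tips really are higher than the reading. I'll keep feeling downwards.

```bash
python3 -m inch '{"hand":[0,0,0,0,0],"travel":[[0,0,2],[0,0,2],[0,0,1],[0,0,0],[0,0,0]],"twist":[0,0,0,0,0]}'; python3 -m inch '{"hand":[0,0,0,0,0],"travel":[[0,0,2],[0,0,2],[0,0,1],[0,0,0],[0,0,0]],"twist":[0,0,0,0,0]}'
python3 - <<'E'
from h import *
d=grab('wrist'); s=env.state(); p=s['ee_pos']; y=np.radians(s['ee_rot'][2])
X=np.array([np.cos(y),np.sin(y),0])
print(s['force'],p)
for h in (0,10,20,30): print(h,np.round(proj(d,p+16*X+[0,0,h]),1))
g=cv2.cvtColor(d['frame'],cv2.COLOR_BGR2HSV)
for v in range(185,225,2): print(v,g[v,256].tolist(),g[v,250].tolist(),g[v,262].tolist())
E
```

```text
time_s: 14.88
ee_pos: [595.3, 296.8, -5.7]
ee_rot: [180.0, -0.0, 129.4]
force: [0.4, 0.0, 0.1]
gripper_width: 0.5
time_s: 15.5
ee_pos: [595.3, 296.8, -10.7]
ee_rot: [180.0, -0.0, 129.4]
force: [-0.0, -0.7, -0.0]
gripper_width: 0.4
[-0.00923181  0.47469794  0.04978657] [595.31821148 296.78491544 -10.66039337]
0 [256.4 199.5]
10 [256.4 203.9]
20 [256.3 208.6]
30 [256.3 213.9]
185 [14, 196, 199] [14, 195, 199] [14, 194, 198]
187 [14, 195, 200] [14, 195, 200] [14, 193, 201]
189 [14, 196, 199] [14, 196, 199] [14, 196, 199]
191 [14, 196, 198] [14, 194, 198] [14, 196, 199]
193 [14, 196, 200] [14, 198, 197] [14, 195, 200]
195 [14, 198, 198] [14, 195, 199] [14, 197, 198]
197 [14, 195, 199] [14, 194, 198] [14, 200, 198]
199 [14, 193, 198] [14, 194, 198] [14, 195, 201]
201 [14, 194, 198] [14, 196, 198] [14, 196, 199]
203 [14, 195, 197] [14, 194, 198] [14, 192, 198]
205 [14, 195, 196] [14, 194, 196] [14, 196, 196]
207 [15, 200, 195] [14, 193, 198] [14, 193, 198]
209 [15, 196, 198] [15, 199, 196] [14, 197, 197]
211 [14, 197, 198] [170, 12, 63] [14, 122, 107]
213 [12, 177, 108] [101, 62, 58] [16, 82, 75]
215 [12, 176, 97] [103, 70, 58] [110, 18, 43]
217 [12, 172, 98] [102, 58, 57] [105, 47, 43]
219 [13, 176, 97] [101, 62, 58] [110, 45, 34]
221 [13, 174, 98] [99, 63, 57] [120, 40, 32]
223 [13, 177, 98] [99, 57, 58] [105, 38, 27]
```

```bash
python3 -m inch '{"hand":[0,0,0,0,0],"travel":[[0,0,2],[0,0,2],[0,0,2],[0,0,0],[0,0,0]],"twist":[0,0,0,0,0]}'; for i in 1 2 3; do python3 -m inch '{"hand":[0,0,0],"travel":[[0,0,1.5],[0,0,1],[0,0,0]],"twist":[0,0,0]}' | egrep 'pos|force:'; done
```

```text
time_s: 16.18
ee_pos: [595.3, 296.8, -16.7]
ee_rot: [180.0, -0.0, 129.4]
force: [-0.1, -1.0, 0.1]
gripper_width: 0.5
ee_pos: [595.2, 296.7, -19.4]
force: [-0.8, -0.1, -0.5]
ee_pos: [595.1, 296.7, -21.9]
force: [0.5, -0.3, 0.7]
ee_pos: [595.2, 296.7, -24.3]
force: [-0.1, -0.4, 0.2]
```

```bash
python3 -m inch '{"hand":[0,0,0],"travel":[[0,0,1],[0,0,0.5],[0,0,0]],"twist":[0,0,0]}' | egrep 'pos|force:';python3 -m inch '{"hand":[0,0,0],"travel":[[0,0,1],[0,0,0.5],[0,0,0]],"twist":[0,0,0]}' | egrep 'pos|force:'; python3 -m inch '{"hand":[0,0,0],"travel":[[0,0,1],[0,0,0.5],[0,0,0]],"twist":[0,0,0]}' | egrep 'pos|force:'
```

```text
ee_pos: [595.3, 296.8, -25.4]
force: [-0.6, -0.2, 3.1]
ee_pos: [595.3, 296.8, -25.4]
force: [-3.7, -1.8, 10.8]
ee_pos: [595.4, 296.8, -25.4]
force: [-4.2, -2.7, 17.6]
```

Contact comes at a reading of -25.4, so the real tips sit about 25.5 mm above the reported TCP. I'll allow for that from here on. The box is now centred about 80 mm along tool -y. I'll regrasp it at a reading of about -22.

```bash
python3 -m inch '{"hand":[0,0,0,1,1,1,1,1,1,1,1,1,0.3,0.3,0.3,0.3,0.3,0.3,0.3,0.3],"travel":[[0,0,-4],[0,0,-40],[0,0,-40],[0,0,-40],[0.5,-40,0],[0.5,-40,0],[0,0,0],[0,0,0],[0,0,40],[0,0,40],[0,0,36.5],[0,0,0],[0,0,0],[0,0,0],[0,0,0],[0,0,0],[0,0,0],[0,0,0],[0,0,0],[0,0,0]],"twist":[0,0,0,0,0,0,0,0,0,0,0,0,0,0,0,0,0,0,0,0]}' 15
python3 - <<'E'
from h import *
s=env.state(); print(s['ee_pos'],s['ee_rot'],s['gripper_width'],s['force'])
for P in [(633.5,-19.6),(567.9,-111.5),(521.7,-8.5)]: print(P,tool([P[0]-s['ee_pos'][0],P[1]-s['ee_pos'][1],0],129.4))
E
```

```text
time_s: 20.92
ee_pos: [532.9, 246.8, -21.0]
ee_rot: [180.0, -0.0, 129.4]
force: [-0.6, -0.6, 2.0]
gripper_width: 46.0
[532.88206002 246.77661627 -21.0445535 ] [ 1.79980812e+02 -4.01870554e-04  1.29415017e+02] 46.04779760382964 [-0.64971466 -0.64113097  2.02746676]
(633.5, -19.6) [-269.7  -91.3    0. ]
(567.9, -111.5) [-299.1 -200.3    0. ]
(521.7, -8.5) [-190.2 -170.7    0. ]
```

```bash
python3 -m inch '{"hand":[0.3,0.3,0.3,0.3,0.3,0.3,0.3,0.3,0.3,0.3,0.3,0.3,0.3,0.3,0.3,0.3,0.3,0.3],"travel":[[0,0,-20],[0,0,-30],[0,0,-40],[0,0,-42],[-20,-14,0],[-30,-20,0],[-30,-20,0],[-30,-20,0],[-30,-20,0],[-30,-20,0],[-30,-20,0],[-30,-20,0],[-30,-20,0],[-25,-16,0],[-14,-10.3,0],[0,0,0],[0,0,0],[0,0,0]],"twist":[0,0,0,0,0,0,0,0,0,0,0,0,0,0,0,0,0,0]}'
python3 - <<'E'
from h import *
import pickle
t=grab('top'); pickle.dump(t,open('t6.pkl','wb')); s=env.state(); print(s['ee_pos'],s['gripper_width'])
E
```

```text
time_s: 23.18
ee_pos: [567.8, -110.4, 110.8]
ee_rot: [180.0, -0.0, 129.5]
force: [0.2, 0.1, -0.7]
gripper_width: 46.3
[ 567.84705445 -110.47587679  110.77956083] 46.26734285008837
```

```bash
python3 -m inch '{"hand":[0.3,0.3,0.3,0.3,0.3,0.3,0.3,0.3],"travel":[[0,0,20],[0,0,25],[0,0,20],[0,0,8],[0,0,4],[0,0,2],[0,0,0],[0,0,0]],"twist":[0,0,0,0,0,0,0,0]}'; python3 -m inch '{"hand":[0.58,0.58,0.7,0.7,0.7,0.7,0.7,0.7,0.7,0.7,0.7],"travel":[[0,0,0],[0,0,0],[0,0,0],[0,0,0],[0,0,-5],[0,0,-20],[0,0,-40],[0,0,-40],[0,0,-20],[0,0,0],[0,0,0]],"twist":[0,0,0,0,0,0,0,0,0,0,0]}'
python3 - <<'E'
from h import *
s=env.state(); print(s['ee_pos'])
d=grab('wrist'); import pickle; pickle.dump(d,open('w6.pkl','wb'))
print('to tbar yaw 194 frame',tool([432-s['ee_pos'][0],212.5-s['ee_pos'][1],0],194),tool([432-s['ee_pos'][0],212.5-s['ee_pos'][1],0],129.4))
E
```

```text
time_s: 24.22
ee_pos: [568.2, -111.6, 32.2]
ee_rot: [180.0, 0.0, 129.4]
force: [0.1, -0.4, -1.0]
gripper_width: 46.4
time_s: 25.6
ee_pos: [567.2, -111.3, 155.7]
ee_rot: [-179.9, -0.1, 129.4]
force: [-0.7, -0.1, 0.0]
gripper_width: 63.7
[ 567.18016116 -111.32330489  155.7419757 ]
to tbar yaw 194 frame [ 52.8 346.9   0. ] [336.  101.1   0. ]
```

```bash
python3 -m inch '{"hand":[0.7,0.7,0.7,0.7,0.7,0.7,0.7,0.7,0.7,0.7,0.7,0.7,0.7,0.7,0.7,0.7,0.7,0.7,0.7],"travel":[[33.6,10.1,0],[33.6,10.1,0],[33.6,10.1,0],[33.6,10.1,0],[33.6,10.1,0],[33.6,10.1,0],[33.6,10.1,0],[33.6,10.1,0],[33.6,10.1,0],[33.6,10.1,0],[0,0,0],[0,0,0],[0,0,0],[0,0,0],[0,0,0],[0,0,0],[0,0,0],[0,0,0],[0,0,0]],"twist":[0,0,0,0,0,0,0,0,0,0,-9.2,-9.2,-9.2,-9.2,-9.2,-9.2,-9.2,0,0]}'
python3 - <<'E'
from h import *
import pickle
s=env.state(); d=grab('wrist'); pickle.dump((d,s),open('w7.pkl','wb')); save(d,'w7.png',1.5)
p=s['ee_pos'];print(p,s['ee_rot'])
t=grab('top'); pickle.dump(t,open('t7.pkl','wb'))
R=lambda x,w,h:cv2.resize(x,(w,h),interpolation=cv2.INTER_CUBIC)
cv2.imwrite('pics/w7.png',np.hstack([R(d['frame'],400,300),R(t['frame'][130:226,208:336],400,300)]))
print('expected bar centre',np.array(proj(d,[p[0],p[1],70]))*400/512)
E
```

```text
time_s: 28.02
ee_pos: [432.3, 212.1, 156.1]
ee_rot: [-180.0, -0.1, -166.3]
force: [0.6, -0.0, -0.6]
gripper_width: 64.0
[432.25815949 212.09936849 156.13754868] [-1.79990762e+02 -7.01033774e-02 -1.66310404e+02]
expected bar centre [200.81537796 147.26355725]
```

View pics/w7.png

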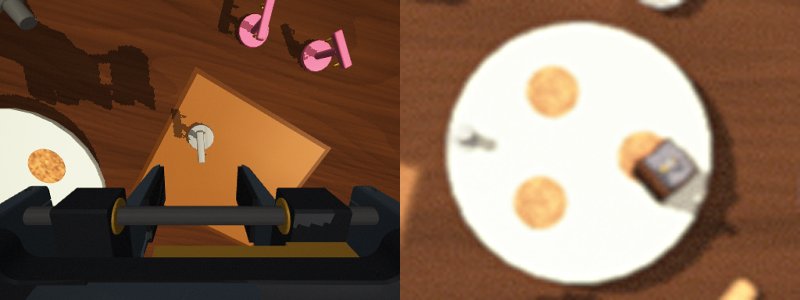

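The tbar bar lines up with the tool axis at (200,146), where I expected it. The box on the turntable, though, sits off its pad: crop (672,168) against the pad at (643,152). I'll measure that and grasp the tbar meanwhile.

```bash
python3 -m inch '{"hand":[0.7,0.7,0.7,0.7,0.7,0.7,0.7,0,0,0,0,0,0,0,0,0,0],"travel":[[0,0,30],[0,0,40],[0,0,30],[0,0,20],[0,0,10],[0,0,5.5],[0,0,0],[0,0,0],[0,0,0],[0,0,0],[0,0,0],[0,0,0],[0,0,0],[0,0,0],[0,0,0],[0,0,0],[0,0,0]],"twist":[0,0,0,0,0,0,0,0,0,0,0,0,0,0,0,0,0]}' 15
python3 - <<'E'
from h import *
import pickle
for n,key in (('w6',0),('t7',1)):
    d=pickle.load(open(n+'.pkl','rb')); hsv=cv2.cvtColor(d['frame'],cv2.COLOR_BGR2HSV).astype(int)
    m=((hsv[...,2]<215)&(hsv[...,2]>70)&(hsv[...,1]<75)).astype(np.uint8)
    u0,v0=proj(d,[567.9,-111.5,82]); u0,v0=int(u0),int(v0); k=np.zeros_like(m); k[v0-35:v0+35,u0-35:u0+35]=1; m&=k
    nn,l,st,c=cv2.connectedComponentsWithStats(m)
    for i in range(1,nn):
        if st[i,4]>20: print(n,(u0,v0),st[i],c[i].round(1),ray(d,*c[i],82).round(1))
    m=((hsv[...,0]<25)&(hsv[...,1]>60)&(hsv[...,1]<170)&(hsv[...,2]>150)).astype(np.uint8)&k
    nn,l,st,c=cv2.connectedComponentsWithStats(m)
    for i in range(1,nn):
        if st[i,4]>20: print('pad',n,st[i],c[i].round(1),ray(d,*c[i],52).round(1))
d=pickle.load(open('w6.pkl','rb')); u0,v0=map(int,proj(d,[567.9,-111.5,82])); 
a=cv2.resize(d['frame'][max(0,v0-60):v0+60,u0-80:u0+80],(400,300)); t=pickle.load(open('t6.pkl','rb'))
cv2.imwrite('pics/c9.png',a)
E
```

```text
time_s: 30.25
ee_pos: [432.6, 212.3, 21.3]
ee_rot: [180.0, 0.0, -166.2]
force: [0.3, -0.0, -0.1]
gripper_width: 9.8
w6 (256, 192) [ 221  164   60   63 1458] [245.9 198.8] [ 563.5 -124.6   82. ]
w6 (256, 192) [270 164  15  24  37] [279.9 173.6] [573.4 -81.1  82. ]
pad w6 [247 161  22   3  34] [257.1 161.9] [551.1 -90.9  52. ]
t7 (286, 178) [284 150  24  63 368] [297.4 185.2] [ 546.6 -143.4   82. ]
pad t7 [251 151  14  17 201] [257.1 158.9] [633.6 -22.3  52. ]
pad t7 [278 172  15  17 127] [283.7 177.7] [ 574.8 -104.9   52. ]
pad t7 [251 186  11  17 145] [255.1 194.3] [521.8 -16.8  52. ]
```

The tbar is gripped (9.8 mm). Just after release the box was centred: w6 shows only the thin pad strip I expected past the lid. So the box was knocked afterwards, and I'll reset it later. First the tbar goes on pad C (522,-8).

```bash
python3 -m inch '{"hand":[0,0,0,0,0,0,0,0,0,0,0,0,0,0,0],"travel":[[0,0,-20],[0,0,-30],[0,0,-40],[0,0,-40],[-3,-16,0],[-4.3,-29.4,0],[-4.3,-29.4,0],[-4.3,-29.4,0],[-4.3,-29.4,0],[-4.3,-29.4,0],[-4.3,-29.4,0],[-4.3,-29.4,0],[-1.4,-13.7,0],[0,0,0],[0,0,0]],"twist":[0,0,0,0,0,0,0,0,0,0,0,0,0,0,0]}'; python3 -m inch '{"hand":[0,0,0,0,0,0,0,0,0],"travel":[[0,0,20],[0,0,20],[0,0,18],[0,0,10],[0,0,5],[0,0,2.5],[0,0,1.5],[0,0,0],[0,0,0]],"twist":[0,0,0,0,0,0,0,0,0]}'
```

```text
time_s: 32.12
ee_pos: [521.7, -7.5, 150.8]
ee_rot: [179.9, -0.1, -166.2]
force: [-0.3, -0.9, -1.0]
gripper_width: 10.3
time_s: 33.25
ee_pos: [522.5, -8.2, 74.5]
ee_rot: [-180.0, 0.0, -166.2]
force: [0.4, -0.3, -1.9]
gripper_width: 9.9
```

```bash
python3 -m inch '{"hand":[0,0,0.35,0.35,0.35,0.35,0.35,0.35,0.35,0.35,0.35,0.35,0.7,0.7,0.7,0.7,0.7,0.7,0.7,0.7],"travel":[[0,0,1],[0,0,0],[0,0,0],[0,0,0],[0,0,0],[0,0,-3],[0,0,-15],[0,0,-40],[0,0,-40],[0,0,-30],[0,0,0],[0,0,0],[0,0,0],[0,0,0],[0,0,0],[0,0,0],[0,0,0],[0,0,0],[0,0,0],[0,0,0]],"twist":[0,0,0,0,0,0,0,0,0,0,0,9.2,9.2,9.2,9.2,9.2,9.2,9.2,0,0]}'
python3 - <<'E'
from h import *
import pickle
s=env.state(); d=grab('wrist'); t=grab('top'); pickle.dump((d,t,s),open('w8.pkl','wb')); print(s['ee_pos'],s['ee_rot'])
print('box px expected',proj(d,[553,-133,82]),'tbar',proj(d,[521.7,-8.5,122]))
for u,v in [(295,183.8)]: print(ray(t,u,v,82))
R=lambda x,w,h:cv2.resize(x,(w,h),interpolation=cv2.INTER_CUBIC)
cv2.imwrite('pics/w8.png',np.hstack([R(d['frame'],480,360),R(t['frame'][130:226,208:316],320,284).copy() if 0 else cv2.copyMakeBorder(R(t['frame'][130:226,208:316],320,284),0,76,0,0,0)]))
E
```

```text
time_s: 35.75
ee_pos: [521.9, -8.2, 200.7]
ee_rot: [-180.0, -0.0, 129.5]
force: [-0.0, -0.5, 0.1]
gripper_width: 63.5
[521.93705954  -8.20189338 200.71104961] [-1.79956434e+02 -4.29580127e-02  1.29546117e+02]
box px expected (np.float64(214.944127929398), np.float64(265.10098008695724)) tbar (np.float64(256.15260705677474), np.float64(190.298826116617))
[ 550.88249749 -136.32466845   82.        ]
```

View pics/w8.png

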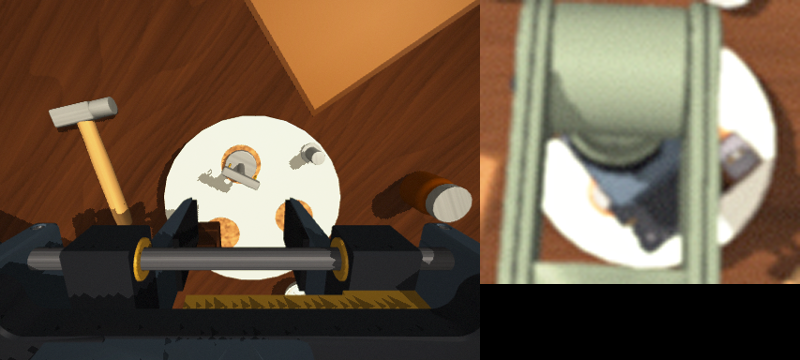

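The tbar is centred on its pad: base at (241,162), pad at (241,163). The box stands upright just off pad B. I'll go above it and measure its pose with a mask.

```bash
python3 -m inch '{"hand":[0.8,0.8,0.8,0.8,0.8,0.8,0.8],"travel":[[-22.8,-11.9,-4],[-22.8,-11.9,-4],[-22.8,-11.9,0],[-22.8,-11.9,0],[-22.8,-11.9,0],[0,0,0],[0,0,0]],"twist":[0,0,0,0,0,0,0]}'
python3 - <<'E'
from h import *
import pickle
s=env.state(); d=grab('wrist'); pickle.dump((d,s),open('w9.pkl','wb')); print(s['ee_pos'],s['ee_rot'])
hsv=cv2.cvtColor(d['frame'],cv2.COLOR_BGR2HSV).astype(int)
u0,v0=map(int,proj(d,[549,-134,82])); print(u0,v0)
k=np.zeros(hsv.shape[:2],np.uint8); k[v0-45:v0+40,u0-45:u0+45]=1
V=hsv[...,2];S=hsv[...,1]
np.set_printoptions(linewidth=250)
for v in range(v0-40,v0+40,4): print(v,' '.join('%3d/%3d'%(S[v,u],V[v,u]) for u in range(u0-40,u0+44,4)))
E
```

```text
time_s: 36.72
ee_pos: [548.5, -133.5, 209.1]
ee_rot: [180.0, -0.1, 129.4]
force: [0.3, 1.1, 0.3]
gripper_width: 72.6
[ 548.47144746 -133.46831237  209.09101659] [ 1.79990518e+02 -5.20200043e-02  1.29438802e+02]
256 179
139  31/230  23/237  22/236  23/237  22/236  23/237  22/237  23/237  24/238  23/237  23/237  24/237  23/237  21/238  22/237  20/237  22/237  22/237  23/237  23/238  23/238
143  40/231  23/238  23/237  23/237  24/237  22/237  24/238  23/237  24/237  24/237  23/238  24/237  23/238  23/237  22/237  22/237  20/237  22/237  22/237  23/237  24/238
147  60/169  24/237  23/237  24/236  22/237  24/237  24/237  23/237  24/237  23/238  23/237  23/237  24/238  21/238  24/237  23/237  23/237  23/238  23/238  23/237  23/238
151 202/ 43  23/237  23/237  22/237  23/237  23/237  23/237  24/238  24/238  23/237  24/237  24/238  23/237  22/237 145/215 170/225 168/229 167/196  51/229  23/238  23/238
155 198/ 45  23/237  23/237  23/237  21/238  22/236  22/237  46/177  57/103  56/105  82/ 81  95/ 67  97/ 63 184/ 47 187/ 45 187/ 45 171/222 172/216 174/212 162/235  23/238
159 191/ 44  29/232  
[... 1858 characters left out ...]
/237  24/236
203 191/ 91 199/ 91 199/ 87 187/ 49 194/ 46 183/ 46 179/ 50 195/ 47  23/237  24/237  23/237  23/236  24/236  23/237  23/237  23/237  24/237  23/236  23/238  23/237  25/237
207 191/ 92 196/ 82 197/ 88 197/ 88 203/ 49 184/ 50 205/ 46 197/ 48 201/ 47  35/230  23/237  25/237  23/237  24/236  24/236  23/237  22/236  24/236  24/237  24/237  25/237
211 199/ 82 193/ 86 196/ 86 196/ 95 205/ 92 194/ 54 194/ 46 193/ 49 201/ 47 190/ 47  77/122  24/237  24/237  23/237  24/237  24/237  23/236  24/236  25/236  24/237  24/237
215 200/ 84 198/ 89 194/ 96 198/ 90 205/ 91 199/ 86 199/ 82 179/ 54 197/ 48 198/ 45 194/ 42 173/ 56  31/234  23/237  22/237  23/236  22/237  23/236  24/236  23/236  25/237
```

Run:
```python
from h import *
import pickle
d,s=pickle.load(open('w9.pkl','rb')); p=s['ee_pos'][:2]; y=np.radians(129.4)
X=np.array([np.cos(y),np.sin(y)]);Y=np.array([np.sin(y),-np.cos(y)])
for u,v,z in [(243,197,82),(279,197,82),(242,170,120),(282,169,120),(242,160,120),(280,159,120)]:
  q=ray(d,u,v,z)[:2]; print((u,v),q.round(1),((q-p)@X).round(1),((q-p)@Y).round(1))
V=cv2.cvtColor(d['frame'],cv2.COLOR_BGR2HSV)[...,2]
for u in range(236,290,4): c=V[140:205,u]; w=np.where(c<110)[0]; print(u,w.min()+140 if len(w) else None,w.max()+140 if len(w) else None)
```

```text
(243, 197) [ 550.1 -162.3] -23.3 -17.0
(279, 197) [ 585.2 -133.4] -23.2 28.4
(242, 170) [ 523.8 -128.1] 19.8 -15.6
(282, 169) [556.5 -99.8] 20.9 27.6
(242, 160) [ 517.  -119.6] 30.7 -15.5
(280, 159) [547.7 -93. ] 31.8 25.1
236 192 204
240 166 204
244 156 204
248 155 196
252 155 196
256 155 196
260 155 196
264 155 196
268 154 195
272 154 195
276 154 195
280 161 170
284 None None
288 None None
```

The box is about 23 mm off in tool y and turned about 2°. I'll grasp it, lift it a little, shift it and set it down.

```bash
python3 -m inch '{"hand":[0.8,0.8,0.8,0.8,0.8,0.8,0.8,0.8,0.3,0.3,0.3,0.3,0.3,0.3,0.3],"travel":[[1.7,5.5,10],[0,0,40],[0,0,40],[0,0,40],[0,0,30],[0,0,12],[0,0,6],[0,0,0],[0,0,0],[0,0,0],[0,0,0],[0,0,0],[0,0,0],[0,0,0],[0,0,0]],"twist":[0,0,0,0,0,0,0,0,0,0,0,0,0,0,0]}' 15;  python3 -m inch '{"hand":[0.3,0.3,0.3,0.3,0.3,0.3,0.3,0.3,0.3,0.3],"travel":[[0,0,-4],[0,0,-6],[1,8,0],[1,8,0],[1,7.5,0],[0,0,0],[0,0,5],[0,0,3],[0,0,1.5],[0,0,0]],"twist":[0,0,0,0,0,0,0,0,0,0]}'
```

```text
time_s: 38.65
ee_pos: [552.3, -129.4, 31.7]
ee_rot: [180.0, 0.0, 129.4]
force: [-0.5, 0.0, 5.5]
gripper_width: 46.8
time_s: 39.9
ee_pos: [568.2, -112.1, 31.8]
ee_rot: [180.0, 0.0, 129.4]
force: [-0.0, -0.8, 0.0]
gripper_width: 46.7
```

```bash
python3 -m inch '{"hand":[0.6,0.6,0.7,0.7,0.7,0.7,0.7,0.7,0.7,0.7,0.7,0.7],"travel":[[0,0,0],[0,0,0],[0,0,0],[0,0,0],[0,0,-5],[0,0,-20],[0,0,-40],[0,0,-40],[0,0,-40],[0,0,-20],[0,0,0],[0,0,0]],"twist":[0,0,0,0,0,0,0,0,0,0,0,0]}'
cat > box.py <<'E'
from h import *
def chk():
    d=grab('wrist'); s=env.state(); p=s['ee_pos'][:2]; print(s['ee_pos'])
    hsv=cv2.cvtColor(d['frame'],cv2.COLOR_BGR2HSV).astype(int)
    u0,v0=map(int,proj(d,[*p,82])); k=np.zeros(hsv.shape[:2],np.uint8); k[v0-45:v0+30,u0-32:u0+32]=1
    m=((hsv[...,1]<40)&(hsv[...,2]<175)).astype(np.uint8)&k; m=cv2.morphologyEx(m,cv2.MORPH_CLOSE,np.ones((3,3)))
    n,l,st,c=cv2.connectedComponentsWithStats(m)
    for i in range(1,n):
        if st[i,4]>80: print('grey',st[i],c[i].round(1),ray(d,*c[i],82).round(1))
    m=((hsv[...,1]>100)&(hsv[...,2]>165)&(hsv[...,0]<25)).astype(np.uint8)&k
    print('pad px near',m.sum(), [ray(d,u,v,52).round(0)[:2] for u,v in ([np.argwhere(m)[:,::-1].min(0),np.argwhere(m)[:,::-1].max(0)] if m.any() else [])])
    return d
if __name__=='__main__': chk()
E
python3 box.py
```

```text
time_s: 41.4
ee_pos: [567.5, -111.8, 195.7]
ee_rot: [-179.9, -0.1, 129.4]
force: [-0.4, 0.4, 0.0]
gripper_width: 63.8
[ 567.30355734 -111.81847438  195.32416455]
grey [241 175  32  27 717] [257.1 187.3] [ 572.1 -116.6   82. ]
pad px near 60 [array([543., -97.]), array([ 604., -110.])]
```

The box is back on its pad to within 2 mm. Now to the shutter, fingers shut.

```bash
python3 -m inch '{"hand":[0,0,0,0,0,0,0,0,0],"travel":[[-20,-15.2,0],[-30.4,-23.15,0],[-30.4,-23.15,0],[-30.4,-23.15,0],[-30.4,-23.15,0],[-30.4,-23.15,0],[-10.4,-8,0],[0,0,0],[0,0,0]],"twist":[0,0,0,0,0,0,0,0,0]}'
python3 - <<'E'
from h import *
import pickle
d=grab('wrist'); s=env.state(); print(s['ee_pos'],s['force']); pickle.dump(d,open('w10.pkl','wb'))
hsv=cv2.cvtColor(d['frame'],cv2.COLOR_BGR2HSV).astype(int)
m=((hsv[...,1]<60)&(hsv[...,2]>120)).astype(np.uint8); 
n,l,st,c=cv2.connectedComponentsWithStats(m)
for i in range(1,n):
    if 25<st[i,4]<1500: print(st[i],c[i].round(1),ray(d,*c[i],136).round(1))
print(proj(d,[575.9,-340.7,136]))
E
```

```text
time_s: 42.58
ee_pos: [576.6, -339.7, 196.4]
ee_rot: [180.0, -0.1, 129.5]
force: [-0.4, -0.5, -0.2]
gripper_width: 0.4
[ 576.70481037 -339.71561789  196.66514485] [-0.57941773  0.29363114  0.36389842]
[376   0  40  30 710] [395.8  15.8] [ 566.5 -144.8  136. ]
[390   0  11  21 120] [395.1   9.3] [ 562.5 -142.   136. ]
[  0 124  19  23 295] [  8.  134.1] [ 358.7 -441.   136. ]
[168 134  23  22 397] [179.4 144.4] [ 488.1 -346.8  136. ]
[245 187  21  20 303] [255.6 196.4] [ 576.6 -341.   136. ]
[343 275  88   3 198] [386.4 275.7] [ 745.7 -320.4  136. ]
(np.float64(255.2764009878235), np.float64(195.78532279851382))
```

The cap is seen at (576.6,-341.0), as expected. I'll descend to just above it, then press while watching the force.

```bash
python3 -m inch '{"hand":[0,0,0,0,0,0,0,0],"travel":[[0,1,20],[0,0,30],[0,0,20],[0,0,8],[0,0,4],[0,0,2],[0,0,0],[0,0,0]],"twist":[0,0,0,0,0,0,0,0]}'; python3 -m inch '{"hand":[0,0,0,0],"travel":[[0,0,1.5],[0,0,1],[0,0,0],[0,0,0]],"twist":[0,0,0,0]}'
```

```text
time_s: 43.62
ee_pos: [577.6, -340.7, 113.3]
ee_rot: [180.0, 0.1, 129.4]
force: [-0.3, -0.4, -0.6]
gripper_width: 0.6
time_s: 44.12
ee_pos: [577.4, -340.6, 110.4]
ee_rot: [180.0, 0.0, 129.4]
force: [0.1, 0.4, 2.4]
gripper_width: -0.0
```

```bash
python3 -m inch '{"hand":[0,0,0,0],"travel":[[0,0,1],[0,0,0.5],[0,0,0],[0,0,0]],"twist":[0,0,0,0]}' | egrep 'pos|force:'; python3 -m inch '{"hand":[0,0,0],"travel":[[0,0,0.5],[0,0,0],[0,0,0]],"twist":[0,0,0]}' | egrep 'pos|force:'; python3 -m inch '{"hand":[0,0,0],"travel":[[0,0,0.5],[0,0,0],[0,0,0]],"twist":[0,0,0]}' | egrep 'pos|force:'
```

```text
ee_pos: [577.4, -340.6, 108.8]
force: [-0.7, -0.8, 1.7]
ee_pos: [577.4, -340.6, 108.3]
force: [-0.9, -0.8, 1.9]
ee_pos: [577.4, -340.6, 107.8]
force: [-0.0, -0.3, 3.1]
```

```bash
python3 -m inch '{"hand":[0,0,0],"travel":[[0,0,0.5],[0,0,0],[0,0,0]],"twist":[0,0,0]}' | egrep 'pos|force:'; python3 -m inch '{"hand":[0,0,0],"travel":[[0,0,0.4],[0,0,0],[0,0,0]],"twist":[0,0,0]}' | egrep 'pos|force:'
```

```text
ee_pos: [577.5, -340.6, 107.6]
force: [-1.3, -0.3, 4.8]
ee_pos: [577.5, -340.6, 107.5]
force: [-1.1, 1.4, 6.1]
```

Holding at 6.1 N with the travel stopped at the click. I'll hold about a second, press right down and release.

```bash
python3 -m inch '{"hand":[0,0,0,0,0,0,0,0,0],"travel":[[0,0,0],[0,0,0],[0,0,0],[0,0,0],[0,0,0],[0,0,0],[0,0,0],[0,0,0],[0,0,0]],"twist":[0,0,0,0,0,0,0,0,0]}' | egrep 'time|pos|force:'; python3 -m inch '{"hand":[0,0,0,0,0,0],"travel":[[0,0,1.5],[0,0,1.5],[0,0,1.5],[0,0,1],[0,0,0],[0,0,0]],"twist":[0,0,0,0,0,0]}'| egrep 'pos|force:'
```

```text
time_s: 47.25
ee_pos: [577.5, -340.6, 107.5]
force: [-2.0, 1.3, 6.1]
ee_pos: [577.6, -340.7, 104.8]
force: [-3.7, 2.4, 16.9]
```

Force 16.9 N and 2.7 mm of further travel, so it's fully pressed. Now I'll release and refine the knob position.

```bash
python3 -m inch '{"hand":[0,0,0,0,0,0,0,0,0,0,0],"travel":[[0,0,-5],[0,0,-10],[0,0,-30],[0,0,-40],[0,0,-15],[0,0,0],[0,0,0],[0,0,0],[0,0,0],[0,0,0],[0,0,0]],"twist":[0,0,0,0,0,9,9,9,9,9,0]}'
python3 - <<'E'
from h import *
import pickle
d,t,s=pickle.load(open('w8.pkl','rb')); k=512/480
print('knob w8 eye',ray(d,313*k,154*k,88))
hsv=cv2.cvtColor(d['frame'],cv2.COLOR_BGR2HSV).astype(int)
u0,v0=map(int,proj(d,[585.7,66,88])); print(u0,v0)
for v in range(v0-12,v0+22,2): print(v,' '.join('%3d'%hsv[v,u,2] for u in range(u0-20,u0+20,2)))
s=env.state(); p=s['ee_pos']; print(p,s['ee_rot'],tool([585.7-p[0],66-p[1],0],s['ee_rot'][2]))
E
```

```text
time_s: 49.38
ee_pos: [577.0, -340.1, 199.8]
ee_rot: [-179.9, -0.1, 84.5]
force: [-0.0, -0.7, 0.1]
gripper_width: 0.2
knob w8 eye [577.64484113  65.55052894  88.        ]
339 168
156 244 244 138 213 226 225 202 192 222 222 220 239 150 101 104  94  94  94  92 102
158 244 179 182 221 203 108  94 102 117 181 223 223 245 117  95  95  95  94  95 100
160 244 126 221 227  96  89  89  94 105 113 137 216 242 242  95  97  93  97 103 105
162 241 133 131 120  90  90  92  90  92 181 231 235 222 243 188  94  95 101 105 106
164 163 113 125 107  87  89  90  89 215 223 229 228 230 229 245 122  99 104 104 103
166 161 124 125 123  84  89  93 182 224 219 226 226 228 228 242 243 104 106 101  98
168 161 156 120 123  89  84  88 210 222 216 224 224 226 227 243 244 194 103 100  97
170 160 159 141 125 124  99  83 210 220 212 223 219 223 224 244 244 245 129  98  91
172 159 160 160 148 124 123 182 151 218 212 219 218 219 235 244 244 245 243  94  91
174 162 160 162 159 240 238 237 239 182 211 217 218 227 244 245 244 244 244 115  98
176 159 159 241 244 244 244 244 245 243 242 242 243 244 244 244 244 244 244 191 101
178 160 244 245 245 244 244 244 244 244 244 244 244 244 244 244 244 244 244 245 115
180 244 244 244 244 244 244 244 243 244 245 244 244 244 244 244 244 244 244 243 136
182 244 244 244 244 244 244 244 244 245 244 244 244 244 244 244 243 244 244 244 226
184 244 245 244 244 244 244 244 245 244 244 244 245 244 244 244 244 244 244 244 245
186 244 244 244 244 244 244 244 244 244 244 244 245 244 244 244 244 244 244 244 244
188 244 245 244 244 244 244 244 244 244 244 244 244 244 244 244 244 244 244 244 244
[ 576.98699612 -340.12823525  199.8230792 ] [-1.79876121e+02 -7.50490627e-02  8.45271646e+01] [405.1 -30.1   0. ]
```

Knob confirmed at about (586,66). I'll go above it with the jaws along the tangent and lower a loose cage over it.

```bash
python3 -m inch '{"hand":[0.6,0.6,0.6,0.6,0.6,0.6,0.6,0.6,0.6,0.6,0.6,0.6,0.6,0.6,0.6,0.6,0.6,0.6,0.6],"travel":[[20,-1.5,0],[42.8,-3.2,0],[42.8,-3.2,0],[42.8,-3.2,0],[42.8,-3.2,0],[42.8,-3.2,0],[42.8,-3.2,0],[42.8,-3.2,0],[42.8,-3.2,0],[42.7,-3,0],[0,0,0],[0,0,0],[0,0,40],[0,0,40],[0,0,40],[0,0,30],[0,0,14],[0,0,0],[0,0,0]],"twist":[0,0,0,0,0,0,0,0,0,0,0,0,0,0,0,0,0,0,0]}' 4; python3 -m inch '{"hand":[0.285,0.285,0.285,0.285,0.285,0.285],"travel":[[0,0,0],[0,0,0],[0,0,0],[0,0,0],[0,0,0],[0,0,0]],"twist":[0,0,0,0,0,0]}'
```

```text
time_s: 51.75
ee_pos: [588.0, 65.4, 38.7]
ee_rot: [179.9, -0.0, 84.4]
force: [0.3, 0.1, 0.6]
gripper_width: 54.5
time_s: 52.5
ee_pos: [586.8, 65.6, 37.3]
ee_rot: [-180.0, -0.0, 84.4]
force: [0.3, 0.5, 0.6]
gripper_width: 26.1
```

```bash
python3 -m inch '{"hand":[0.285,0.285,0.285,0.285,0.285,0.285,0.285,0.285,0.285,0.285,0.285,0.285,0.285,0.285,0.285,0.285,0.285,0.285,0.285,0.285],"travel":[[-0.1,-3,0],[-0.15,-5.9,0],[-0.15,-5.9,0],[-0.15,-5.9,0],[-0.15,-5.9,0],[-0.15,-5.9,0],[-0.15,-5.9,0],[-0.15,-5.9,0],[-0.15,-5.9,0],[-0.15,-5.9,0],[-0.15,-5.9,0],[-0.15,-5.9,0],[-0.15,-5.9,0],[-0.15,-5.9,0],[-0.15,-5.9,0],[-0.15,-5.9,0],[-0.15,-5.9,0],[-0.15,-5.9,0],[-0.15,-5.9,0],[-0.15,-5.9,0]],"twist":[-1.5,-3,-3,-3,-3,-3,-3,-3,-3,-3,-3,-3,-3,-3,-3,-3,-3,-3,-3,-3]}'; python3 -m inch '{"hand":[0.285,0.285,0.4,0.4,0.4],"travel":[[-0.1,-3,0],[0,0,0],[0,0,0],[0,0,0],[0,0,0]],"twist":[-1.5,0,0,0,0]}'
```

```text
time_s: 55.0
ee_pos: [485.5, 21.3, 37.4]
ee_rot: [180.0, -0.0, 143.1]
force: [-0.2, -0.8, -0.5]
gripper_width: 25.9
time_s: 55.62
ee_pos: [484.2, 19.1, 37.3]
ee_rot: [180.0, -0.0, 144.4]
force: [0.1, 0.3, 0.0]
gripper_width: 36.3
```

```bash
python3 -m inch '{"hand":[0.4,0.4,0.4,0.4,0.4,0.4,0,0,0,0,0,0,0,0,0,0,0,0],"travel":[[0,0,-10],[0,0,-30],[0,0,-40],[0,0,-40],[0,0,-40],[0,0,-3],[-18,-15,0],[-36,-30,0],[-36,-30,0],[-36,-30,0],[-36,-30,0],[-36,-30,0],[-36,-30,0],[-36,-30,0],[-14.9,-7.5,0],[0,0,0],[0,0,0],[0,0,0]],"twist":[0,0,0,0,0,0,0,0,0,0,0,0,0,0,0,0,0,0]}'
python3 - <<'E'
from h import *
import pickle
t=grab('top'); d=grab('wrist'); pickle.dump((t,d),open('t11.pkl','wb')); print(env.state()['ee_pos'])
hsv=cv2.cvtColor(t['frame'],cv2.COLOR_BGR2HSV).astype(int); H,S,V=hsv[...,0],hsv[...,1],hsv[...,2]
m=((S>60)&(S<170)&(H<25)&(V>150)).astype(np.uint8); k=np.zeros_like(m); k[130:225,218:315]=1; m&=k
n,l,st,c=cv2.connectedComponentsWithStats(m)
for i in range(1,n):
    if st[i,4]>8: print(st[i],c[i].round(1),ray(t,*c[i],52).round(1))
m=((V<205)&(S<75)).astype(np.uint8)&k; n,l,st,c=cv2.connectedComponentsWithStats(m)
for i in range(1,n):
    if st[i,4]>15: print('dark',st[i],c[i].round(1),ray(t,*c[i],82).round(1))
print('exp tbar base',proj(t,[515.2,-73.3,62]),'box cushion',proj(t,[627.2,-84.4,82]),'knob',proj(t,[482.5,19.3,88]))
save(t,'t11.png',7,(215,130,315,215))
E
```

```text
time_s: 57.88
ee_pos: [580.3, -334.8, 200.5]
ee_rot: [180.0, -0.0, 144.5]
force: [-0.8, -0.1, -0.6]
gripper_width: 0.4
[ 580.45512375 -335.06519601  200.70720292]
[269 157   3  10  18] [269.8 161.5] [625.7 -61.9  52. ]
[236 168  17  16 222] [244.  175.6] [580.2  18.1  52. ]
[269 189  12   5  17] [274.8 190.1] [535.6 -77.5  52. ]
[266 192  17  14  58] [272.6 200.5] [503.2 -70.9  52. ]
[311 220   4   5  12] [313.1 222.6] [ 436.9 -194.1   52. ]
dark [285 130  14   3  18] [292.  131.2] [ 714.7 -128.2   82. ]
dark [270 151  28  22 262] [281.3 161.5] [619.1 -95.3  82. ]
dark [255 153  53  68 112] [292.5 195.8] [ 514.3 -128.6   82. ]
dark [272 195  13   8  37] [277.1 197.4] [509.2 -82.3  82. ]
dark [244 206   8   5  19] [247.6 208.5] [474.8   5.6  82. ]
exp tbar base (np.float64(273.6372789216892), np.float64(196.22398900154826)) box cushion (np.float64(277.74251979543595), np.float64(158.87182113465616)) knob (np.float64(242.97908145931487), np.float64(205.62297124465772))
```

The free pad reads (580.2,18.1) against (580.6,18.2) predicted, so the turntable is exactly one click round. Second picture next.

```bash
python3 -m inch '{"hand":[0,0,0,0,0,0,0,0],"travel":[[0,-6,20],[0,0,30],[0,0,22],[0,0,9],[0,0,4],[0,0,2],[0,0,0],[0,0,0]],"twist":[0,0,0,0,0,0,0,0]}'; python3 -m inch '{"hand":[0,0,0,0,0,0,0],"travel":[[0,0,1.5],[0,0,1],[0,0,1],[0,0,1],[0,0,0.8],[0,0,0],[0,0,0]],"twist":[0,0,0,0,0,0,0]}'
```

```text
time_s: 58.98
ee_pos: [577.3, -341.0, 113.9]
ee_rot: [180.0, 0.1, 144.4]
force: [0.3, 0.1, -0.4]
gripper_width: 0.3
time_s: 59.85
ee_pos: [577.1, -340.8, 108.2]
ee_rot: [180.0, 0.0, 144.4]
force: [0.0, 0.3, 2.7]
gripper_width: 0.4
```

```bash
python3 -m inch '{"hand":[0,0,0],"travel":[[0,0,0.6],[0,0,0.5],[0,0,0]],"twist":[0,0,0]}' | egrep 'pos|force:'; python3 -c "
from workcell import env
print(env.state()['force'])"
```

```text
ee_pos: [577.1, -340.8, 107.6]
force: [-2.5, 1.4, 5.4]
[-2.50825938  1.35228751  5.38267536]
```

```bash
python3 -m inch '{"hand":[0,0,0,0,0,0,0,0,0],"travel":[[0,0,0],[0,0,0],[0,0,0],[0,0,0],[0,0,0],[0,0,0],[0,0,0],[0,0,0],[0,0,0]],"twist":[0,0,0,0,0,0,0,0,0]}' | egrep 'time|pos|force:'; python3 -m inch '{"hand":[0,0,0,0,0,0],"travel":[[0,0,1.5],[0,0,1.5],[0,0,1.5],[0,0,1.2],[0,0,0],[0,0,0]],"twist":[0,0,0,0,0,0]}'| egrep 'pos|force:'; python3 -m inch '{"hand":[0,0,0,0,0,0,0,0],"travel":[[0,0,-5],[0,0,-10],[0,0,-30],[0,0,-40],[0,0,-15],[0,0,0],[0,0,0],[0,0,0]],"twist":[0,0,0,0,0,0,0,0]}'; python3 -c "
from h import *
p=env.state()['ee_pos'];print(tool([482.5-p[0],19.3-p[1],37.5-p[2]],144.4))"
```

```text
time_s: 61.35
ee_pos: [577.1, -340.9, 107.6]
force: [-1.5, 0.9, 4.8]
ee_pos: [577.2, -340.9, 104.7]
force: [-5.4, 2.6, 16.0]
time_s: 63.1
ee_pos: [576.4, -340.4, 199.3]
ee_rot: [-180.0, -0.2, 144.4]
force: [0.0, -0.4, 0.4]
gripper_width: 0.7
[285.7 237.8 161.8]
```

```bash
python3 -m inch '{"hand":[0.6,0.6,0.6,0.6,0.6,0.6,0.6,0.6,0.6,0.6,0.6,0.6,0.6,0.6,0.6,0.6,0.6],"travel":[[17.7,14.8,0],[35.7,29.7,0],[35.7,29.7,0],[35.7,29.7,0],[35.7,29.7,0],[35.7,29.7,0],[35.7,29.7,0],[35.7,29.7,0],[18,15.1,0],[0,0,0],[0,0,40],[0,0,40],[0,0,40],[0,0,30],[0,0,12],[0,0,0],[0,0,0]],"twist":[0,0,0,0,0,0,0,0,0,0,0,0,0,0,0,0,0]}' 4; python3 -m inch '{"hand":[0.285,0.285,0.285,0.285,0.285,0.285],"travel":[[0,0,0],[0,0,0],[0,0,0],[0,0,0],[0,0,0],[0,0,0]],"twist":[0,0,0,0,0,0]}'
```

```text
time_s: 65.22
ee_pos: [484.3, 18.5, 40.3]
ee_rot: [179.9, 0.1, 144.4]
force: [1.6, -0.1, 0.1]
gripper_width: 55.0
time_s: 65.97
ee_pos: [483.2, 18.8, 39.2]
ee_rot: [180.0, -0.0, 144.4]
force: [-0.6, 0.6, 0.4]
gripper_width: 25.9
```

```bash
python3 -m inch '{"hand":[0.285,0.285,0.285,0.285,0.285,0.285,0.285,0.285,0.285,0.285,0.285,0.285,0.285,0.285,0.285,0.285,0.285,0.285,0.285,0.285],"travel":[[-0.1,-3,0],[-0.15,-5.9,0],[-0.15,-5.9,0],[-0.15,-5.9,0],[-0.15,-5.9,0],[-0.15,-5.9,0],[-0.15,-5.9,0],[-0.15,-5.9,0],[-0.15,-5.9,0],[-0.15,-5.9,0],[-0.15,-5.9,0],[-0.15,-5.9,0],[-0.15,-5.9,0],[-0.15,-5.9,0],[-0.15,-5.9,0],[-0.15,-5.9,0],[-0.15,-5.9,0],[-0.15,-5.9,0],[-0.15,-5.9,0],[-0.15,-5.9,0]],"twist":[-1.5,-3,-3,-3,-3,-3,-3,-3,-3,-3,-3,-3,-3,-3,-3,-3,-3,-3,-3,-3]}'; python3 -m inch '{"hand":[0.285,0.285,0.4,0.4,0.4],"travel":[[-0.1,-3,0],[0,0,0],[0,0,0],[0,0,0],[0,0,0]],"twist":[-1.5,0,0,0,0]}'; python3 -m inch '{"hand":[0.4,0.4,0.4,0.4,0.4,0.4,0.4,0.4],"travel":[[0,0,-10],[0,0,-30],[0,0,-40],[0,0,-40],[0,0,-38],[0,0,-3],[0,0,0],[0,0,0]],"twist":[0,0,0,0,0,0,0,0]}'
python3 - <<'E'
from h import *
s=env.state(); p=s['ee_pos'];print(p,s['ee_rot'],s['qpos'],tool([577-p[0],-340.8-p[1],0],s['ee_rot'][2]))
E
```

```text
time_s: 68.47
ee_pos: [470.8, -91.1, 39.2]
ee_rot: [180.0, -0.0, -156.9]
force: [0.2, -0.2, 0.4]
gripper_width: 25.9
time_s: 69.1
ee_pos: [472.2, -93.4, 39.2]
ee_rot: [180.0, 0.0, -155.6]
force: [0.3, -0.1, -0.4]
gripper_width: 36.5
time_s: 70.1
ee_pos: [471.3, -93.3, 199.0]
ee_rot: [179.9, -0.1, -155.6]
force: [-0.1, -0.1, -0.2]
gripper_width: 36.4
[471.29939686 -93.30994877 199.00541947] [ 1.79902740e+02 -1.19062378e-01 -1.55584239e+02] [-1.25749612e+01  9.42813084e+00  1.00189252e+02  6.41324164e-03
  7.05362365e+01 -1.26992766e+02] [   6.1 -269.     0. ]
```

Next I'll turn the wrist back 30° to stay clear of the joint limit, then go to the shutter for the third picture.

```bash
python3 -m inch '{"hand":[0,0,0,0,0,0,0,0,0,0,0,0,0,0],"travel":[[0,0,0],[0,0,0],[0,0,0],[-8.2,-14.5,0],[-16.2,-29.5,0],[-16.2,-29.5,0],[-16.2,-29.5,0],[-16.2,-29.5,0],[-16.2,-29.5,0],[-16.2,-29.5,0],[-16.2,-29.5,0],[-8,-15,0],[0,0,0],[0,0,0]],"twist":[10,10,10,0,0,0,0,0,0,0,0,0,0,0]}'
python3 - <<'E'
from h import *
import pickle
s=env.state(); p=s['ee_pos'];print(p,s['ee_rot'],tool([577-p[0],-340.8-p[1],0],s['ee_rot'][2]))
t=grab('top'); pickle.dump(t,open('t12.pkl','wb'))
hsv=cv2.cvtColor(t['frame'],cv2.COLOR_BGR2HSV).astype(int); H,S,V=hsv[...,0],hsv[...,1],hsv[...,2]
m=((S>60)&(S<170)&(H<25)&(V>150)).astype(np.uint8); k=np.zeros_like(m); k[130:225,218:315]=1; m&=k
n,l,st,c=cv2.connectedComponentsWithStats(m)
for i in range(1,n):
    if st[i,4]>8: print(st[i],c[i].round(1),ray(t,*c[i],52).round(1))
E
```

```text
time_s: 71.85
ee_pos: [577.8, -340.2, 200.1]
ee_rot: [179.9, -0.0, 174.5]
force: [-0.4, -0.2, 0.8]
gripper_width: 0.3
[ 577.80146242 -340.16949081  200.05440694] [ 1.79946036e+02 -4.74575110e-02  1.74475208e+02] [ 0.7 -0.7  0. ]
[250 164   9   4  16] [254.  165.8] [611.6 -12.7  52. ]
[278 172  17  17  81] [285.5 181.6] [ 562.6 -110.6   52. ]
[222 175   1   9   9] [222. 179.] [568.7  86.   52. ]
[245 187  17  16 219] [252.6 194.5] [521.3  -9.2  52. ]
[311 220   4   5  11] [313.1 222.7] [ 436.4 -194.1   52. ]
```

The free pad is at (521,-9), so two clicks. Third picture.

```bash
python3 -m inch '{"hand":[0,0,0,0,0,0,0,0],"travel":[[0,0,20],[0,0,30],[0,0,21],[0,0,9],[0,0,4],[0,0,2],[0,0,0],[0,0,0]],"twist":[0,0,0,0,0,0,0,0]}'; python3 -m inch '{"hand":[0,0,0,0,0,0,0],"travel":[[0,0,1.5],[0,0,1],[0,0,1],[0,0,1],[0,0,1],[0,0,0],[0,0,0]],"twist":[0,0,0,0,0,0,0]}'; python3 -m inch '{"hand":[0,0,0],"travel":[[0,0,0.5],[0,0,0],[0,0,0]],"twist":[0,0,0]}' | egrep 'pos|force:'
```

```text
time_s: 72.9
ee_pos: [578.5, -341.2, 114.9]
ee_rot: [-180.0, 0.1, 174.4]
force: [-0.3, 0.4, 0.4]
gripper_width: 0.4
time_s: 73.78
ee_pos: [578.2, -341.0, 108.9]
ee_rot: [180.0, 0.0, 174.4]
force: [-0.7, -0.1, 1.3]
gripper_width: 0.3
ee_pos: [578.2, -341.0, 108.3]
force: [-0.3, 0.1, 2.2]
```

```bash
python3 -m inch '{"hand":[0,0,0,0],"travel":[[0,0,0.7],[0,0,0.5],[0,0,0],[0,0,0]],"twist":[0,0,0,0]}' | egrep 'pos|force:'
```

```text
ee_pos: [578.3, -341.1, 107.6]
force: [-1.6, 1.3, 4.3]
```

```bash
python3 -m inch '{"hand":[0,0,0,0,0,0,0,0,0],"travel":[[0,0,0.3],[0,0,0],[0,0,0],[0,0,0],[0,0,0],[0,0,0],[0,0,0],[0,0,0],[0,0,0]],"twist":[0,0,0,0,0,0,0,0,0]}' | egrep 'time|pos|force:'; python3 -m inch '{"hand":[0,0,0,0,0,0],"travel":[[0,0,1.5],[0,0,1.5],[0,0,1.5],[0,0,1.2],[0,0,0],[0,0,0]],"twist":[0,0,0,0,0,0]}'| egrep 'pos|force:'; python3 -m inch '{"hand":[0,0,0,0,0,0,0],"travel":[[0,0,-5],[0,0,-10],[0,0,-30],[0,0,-40],[0,0,-15],[0,0,0],[0,0,0]],"twist":[0,0,0,0,0,0,0]}'
python3 - <<'E'
from h import *
p=env.state()['ee_pos']; a=np.radians(120); C=np.array([574.4,-46.5])
R=np.array([[np.cos(a),-np.sin(a)],[np.sin(a),np.cos(a)]])
for n,q in (('tbar',(522.2,-8.3)),('box',(568.1,-112))):
    w=C+R@(np.array(q)-C); print(n,w,tool([*(w-p[:2]),0],174.4))
E
```

```text
time_s: 75.78
ee_pos: [578.2, -341.0, 107.5]
force: [-1.4, 1.3, 6.1]
ee_pos: [578.4, -341.1, 104.7]
force: [-5.0, 2.9, 18.6]
time_s: 77.4
ee_pos: [577.5, -340.5, 198.9]
ee_rot: [179.9, -0.2, 174.4]
force: [0.3, -0.0, -0.1]
gripper_width: 0.2
tbar [ 567.41782958 -110.80652608] [ 32.4 227.6   0. ]
box [634.27466395 -19.20596004] [-25.2 325.3   0. ]
```

All three pictures are taken. Going above the tbar to return it, with one look that covers both displays.

```bash
python3 -m inch '{"hand":[0.6,0.6,0.6,0.6,0.6,0.6,0.6,0.6,0.6,0.6,0.6,0.6,0.6,0.6],"travel":[[2.4,16.6,0],[4.6,32.5,0],[4.6,32.5,0],[4.6,32.5,0],[4.6,32.5,0],[4.6,32.5,0],[4.6,32.5,0],[2.4,16,0],[0,0,0],[0,0,0],[0,0,0],[0,0,0],[0,0,0],[0,0,0]],"twist":[0,0,0,0,0,0,0,0,10.2,10.2,10.2,10.1,0,0]}' 15
python3 - <<'E'
from h import *
s=env.state(); p=s['ee_pos']; print(p,s['ee_rot'])
d=grab('wrist'); import pickle; pickle.dump(d,open('w13.pkl','wb')); im=cv2.resize(d['frame'],None,fx=1.5,fy=1.5,interpolation=cv2.INTER_CUBIC)
for q in ([p[0],p[1],122],[634.3,-19.2,82]):
    cv2.circle(im,tuple(int(1.5*t) for t in proj(d,q)),3,(0,0,255),1); print(np.array(proj(d,q))*1.5)
cv2.imwrite('pics/w13.png',im)
E
```

```text
time_s: 79.15
ee_pos: [568.0, -111.3, 200.8]
ee_rot: [-180.0, -0.0, 133.9]
force: [0.2, -0.5, 0.1]
gripper_width: 54.8
[ 567.95481276 -111.33954352  200.77899414] [-1.79983071e+02 -1.90420083e-02  1.33857056e+02]
[384.78306549 285.25945645]
[526.15317556 245.98981042]
```

View pics/w13.png

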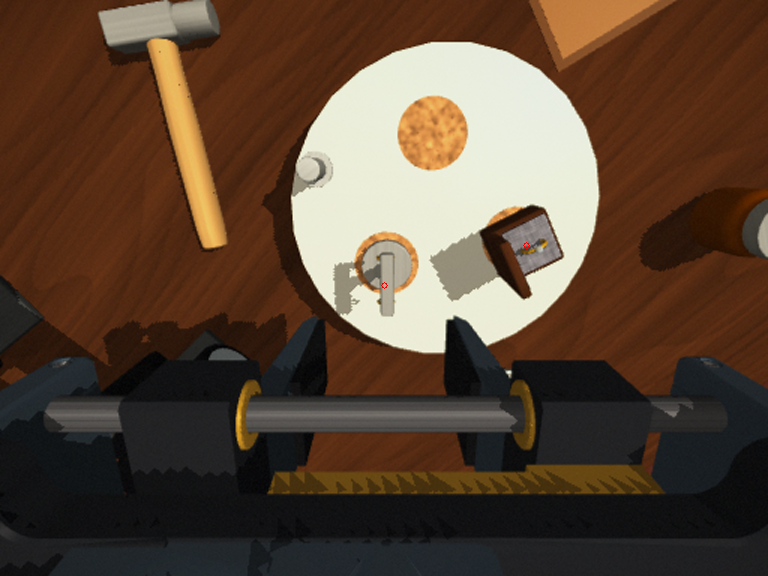

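The tbar is centred on its pad with its bar under the tool (387,285), and the box stands on its pad at (530,245). Grasp, lift and carry to the mat.

```bash
python3 -m inch '{"hand":[0.6,0.6,0.6,0.6,0.6,0.6,0.6,0,0,0,0,0,0,0,0],"travel":[[0,1,30],[0,0,40],[0,0,30],[0,0,15],[0,0,7],[0,0,3.8],[0,0,0],[0,0,0],[0,0,0],[0,0,0],[0,0,0],[0,0,0],[0,0,0],[0,0,0],[0,0,0]],"twist":[0,0,0,0,0,0,0,0,0,0,0,0,0,0,0]}' 15; python3 -m inch '{"hand":[0,0,0,0,0,0,0,0,0,0,0,0,0,0,0,0,0,0,0],"travel":[[0,0,-10],[0,0,-20],[0,0,-40],[0,0,-30],[15,7,0],[30,14.1,0],[30,14.1,0],[30,14.1,0],[30,14.1,0],[30,14.1,0],[30,14.1,0],[30,14.1,0],[30,14.1,0],[30,14.1,0],[30,14.1,0],[30,14.1,0],[15,7,0],[0,0,0],[0,0,0]],"twist":[0,0,0,0,0,0,0,0,0,0,0,0,0,0,0,0,0,0,0]}'
```

```text
time_s: 81.08
ee_pos: [568.9, -110.6, 75.3]
ee_rot: [180.0, -0.0, 133.7]
force: [-0.5, 0.4, -0.2]
gripper_width: 10.0
time_s: 83.45
ee_pos: [442.2, 265.5, 174.9]
ee_rot: [-179.9, 0.0, 133.7]
force: [0.0, -0.3, -1.1]
gripper_width: 9.9
```

```bash
python3 -m inch '{"hand":[0,0,0,0,0,0,0,0,0,0],"travel":[[0,0,30],[0,0,40],[0,0,35],[0,0,25],[0,0,12],[0,0,5],[0,0,2],[0,0,1],[0,0,0],[0,0,0]],"twist":[0,0,0,0,0,0,0,0,0,0]}'; python3 -m inch '{"hand":[0,0.35,0.35,0.35,0.35,0.35,0.35,0.35,0.35,0.35,0.35],"travel":[[0,0,1],[0,0,0],[0,0,0],[0,0,0],[0,0,-3],[0,0,-20],[0,0,-40],[0,0,-40],[0,0,-40],[0,0,-32],[0,0,0]],"twist":[0,0,0,0,0,0,0,0,0,0,0]}';  python3 -c "
from h import *
s=env.state();p=s['ee_pos'];print(p,s['ee_rot'],tool([634-p[0],-19.2-p[1],0],133.7))"
```

```text
time_s: 84.7
ee_pos: [442.5, 266.6, 25.6]
ee_rot: [180.0, 0.0, 133.7]
force: [-0.7, -0.5, -0.7]
gripper_width: 9.6
time_s: 86.08
ee_pos: [443.7, 267.2, 202.0]
ee_rot: [179.6, 0.1, 133.7]
force: [0.3, -0.3, -0.5]
gripper_width: 32.0
[443.73456845 267.24393403 202.00207743] [1.79646017e+02 8.44983608e-02 1.33715487e+02] [-338.5  -60.3    0. ]
```

```bash
python3 -m inch '{"hand":[0.7,0.7,0.7,0.7,0.7,0.7,0.7,0.7,0.7,0.7,0.7,0.7,0.7,0.7,0.7,0.7,0.7,0.7,0.7,0.7],"travel":[[-17,-3,0],[-33.8,-6,0],[-33.8,-6,0],[-33.8,-6,0],[-33.8,-6,0],[-33.8,-6,0],[-33.8,-6,0],[-33.8,-6,0],[-33.8,-6,0],[-33.8,-6,0],[-17.3,-3.3,0],[0,0,0],[0,0,0],[0,0,0],[0,0,0],[0,0,0],[0,0,0],[0,0,0],[0,0,0],[0,0,0]],"twist":[0,0,0,0,0,0,0,0,0,0,0,9.2,9.2,9.2,9.2,9.2,9.2,9.2,0,0]}'
python3 - <<'E'
from box import *
d=chk(); s=env.state(); p=s['ee_pos']; print(s['ee_rot'])
q=proj(d,[*p[:2],82]); print(q)
hsv=cv2.cvtColor(d['frame'],cv2.COLOR_BGR2HSV).astype(int); u0,v0=map(int,q)
m=((hsv[...,1]<40)&(hsv[...,2]<175)).astype(np.uint8); k=np.zeros_like(m); k[v0-30:v0+35,u0-30:u0+30]=1; m=cv2.morphologyEx(m&k,cv2.MORPH_CLOSE,np.ones((3,3)))
c=max(cv2.findContours(m,0,2)[0],key=cv2.contourArea); print(cv2.minAreaRect(c))
t=grab('top'); import pickle; pickle.dump((d,t),open('w14.pkl','wb'))
E
```

```text
time_s: 88.58
ee_pos: [632.2, -19.9, 198.7]
ee_rot: [-179.9, 0.0, 69.5]
force: [-0.0, 0.2, 0.6]
gripper_width: 63.9
[632.33298184 -19.92972854 198.85765266]
grey [242 163  32  30 866] [257.8 177.2] [635.8 -15.7  82. ]
grey [242 195  34   9 273] [258.5 199.1] [626.9 -41.9  82. ]
pad px near 103 [array([618.,  16.]), array([654., -43.])]
[-1.79951991e+02  9.23262435e-03  6.94236769e+01]
(np.float64(256.3238698854382), np.float64(181.41382555206943))
((257.5, 177.5), (29.0, 31.0), 90.0)
```

Box centre is at (634.6,-19) and square to the jaws. Grasping.

```bash
python3 -m inch '{"hand":[0.8,0.8,0.8,0.8,0.8,0.8,0.8,0.8,0.3,0.3,0.3,0.3,0.3,0.3,0.3],"travel":[[1.6,1.8,20],[0,0,40],[0,0,40],[0,0,35],[0,0,18],[0,0,9],[0,0,5],[0,0,0],[0,0,0],[0,0,0],[0,0,0],[0,0,0],[0,0,0],[0,0,0],[0,0,0]],"twist":[0,0,0,0,0,0,0,0,0,0,0,0,0,0,0]}' 15; python3 -c "
from h import *
s=env.state();p=s['ee_pos'];print(p,s['ee_rot'],s['gripper_width'],tool([555-p[0],275-p[1],0],69.4))"
```

```text
time_s: 90.55
ee_pos: [635.0, -19.0, 32.6]
ee_rot: [180.0, -0.0, 69.3]
force: [-0.8, -0.4, 4.1]
gripper_width: 46.0
[634.99440181 -19.04581067  32.61907037] [ 1.79980236e+02 -1.34513845e-02  6.93108638e+01] 46.008301726454754 [ 247.1 -178.3    0. ]
```

```bash
python3 -m inch '{"hand":[0.3,0.3,0.3,0.3,0.3,0.3,0.3,0.3,0.3,0.3,0.3,0.3,0.3,0.3,0.3,0.3,0.3],"travel":[[0,0,-10],[0,0,-25],[0,0,-40],[0,0,-35],[12.7,-8.8,0],[24.7,-17.8,0],[24.7,-17.8,0],[24.7,-17.8,0],[24.7,-17.8,0],[24.7,-17.8,0],[24.7,-17.8,0],[24.7,-17.8,0],[24.7,-17.8,0],[24.7,-17.8,0],[12,-9.3,0],[0,0,0],[0,0,0]],"twist":[0,0,0,0,0,0,0,0,0,0,0,0,0,0,0,0,0]}'; python3 -m inch '{"hand":[0.3,0.3,0.3,0.3,0.3,0.3,0.3,0.3,0.3],"travel":[[0,0,30],[0,0,40],[0,0,40],[0,0,25],[0,0,15],[0,0,7],[0,0,3],[0,0,0],[0,0,0]],"twist":[0,0,0,0,0,0,0,0,0]}'
```

```text
time_s: 92.68
ee_pos: [555.3, 274.1, 141.9]
ee_rot: [-180.0, 0.1, 69.3]
force: [-0.3, -0.8, -1.1]
gripper_width: 46.2
time_s: 93.8
ee_pos: [555.9, 275.3, -16.9]
ee_rot: [179.9, -0.1, 69.3]
force: [0.4, 0.3, -1.4]
gripper_width: 46.4
```

Box bottom is about 2 mm up. I'll lower it, release, retreat and check.

```bash
python3 -m inch '{"hand":[0.3,0.3,0.6,0.7,0.7,0.7,0.7,0.7,0.7,0.7,0.7,0.7,0.7],"travel":[[0,0,1.5],[0,0,0],[0,0,0],[0,0,0],[0,0,0],[0,0,-4],[0,0,-20],[0,0,-40],[0,0,-50],[0,0,-50],[0,0,-50],[0,0,0],[0,0,0]],"twist":[0,0,0,0,0,0,0,0,0,0,0,0,0]}'
python3 - <<'E'
from h import *
import pickle
s=env.state(); p=s['ee_pos']; print(p,s['gripper_width'])
d=grab('wrist'); t=grab('top'); b=grab('scene'); pickle.dump((d,t,b),open('w15.pkl','wb'))
hsv=cv2.cvtColor(d['frame'],cv2.COLOR_BGR2HSV).astype(int); H,S,V=hsv[...,0],hsv[...,1],hsv[...,2]
m=((S<80)&(V>70)).astype(np.uint8); m[205:]=0; m=cv2.morphologyEx(m,cv2.MORPH_CLOSE,np.ones((3,3)))
n,l,st,c=cv2.connectedComponentsWithStats(m)
for i in range(1,n):
    if st[i,4]>60: print('w',st[i],c[i].round(1),'z10',ray(d,*c[i],10).round(1),'z30',ray(d,*c[i],30).round(1))
print('exp tbar base',proj(d,[443,266.7,10]),'bar',proj(d,[443,266.7,70]),'box',proj(d,[555.5,275,30]))
hsv=cv2.cvtColor(t['frame'],cv2.COLOR_BGR2HSV).astype(int); H,S,V=hsv[...,0],hsv[...,1],hsv[...,2]
m=((S>60)&(S<170)&(H<25)&(V>150)).astype(np.uint8); k=np.zeros_like(m); k[130:225,218:315]=1; m&=k
n,l,st,c=cv2.connectedComponentsWithStats(m)
for i in range(1,n):
    if st[i,4]>30: print('pad',st[i],c[i].round(1),ray(t,*c[i],52).round(1))
hsv=cv2.cvtColor(b['frame'],cv2.COLOR_BGR2HSV).astype(int)
for q in ([443,267,70],[443,267,10],[555.5,275,30]):
    u,v=map(int,proj(b,q)); print('scene',u,v,hsv[v-1:v+2,u-1:u+2].reshape(-1,3).mean(0).round())
# bystanders: change between first and last top picture
t0=pickle.load(open('top0.pkl','rb'))
df=cv2.absdiff(t0['frame'],t['frame']).max(2)
for n_,(x0,y0,x1,y1) in dict(jar=(190,95,232,135),dish=(275,105,310,135),hammer=(265,215,328,285)).items(): print(n_,(df[y0:y1,x0:x1]>60).sum(),'changed px of',(y1-y0)*(x1-x0))
E
```

```text
time_s: 95.42
ee_pos: [554.7, 274.7, 194.2]
ee_rot: [-180.0, 0.0, 69.3]
force: [-0.5, -0.8, -1.3]
gripper_width: 64.0
[554.73684099 274.6838113  194.24405214] 63.952543364844416
w [243 157  30  36 956] [256.9 174.8] z10 [552.6 267.   10. ] z30 [554.3 271.5  30. ]
w [174 186  30  19 470] [188.5 196.1] z10 [446.1 272.5  10. ] z30 [453.4 276.7  30. ]
w [439 196  39   9 230] [457.5 201.1] z10 [818.3 123.7  10. ] z30 [806.  135.7  30. ]
exp tbar base (np.float64(188.23195034560646), np.float64(200.25622368693507)) bar (np.float64(176.78173658787296), np.float64(215.399390397358)) box (np.float64(256.7892589543842), np.float64(172.13989653883257))
pad [249 151  16  16 204] [256.3 159. ] [633.3 -19.6  52. ]
pad [278 172  17  16 210] [285.7 179.7] [ 568.4 -111.3   52. ]
pad [244 187  17  17 233] [252.4 195.1] [519.5  -8.5  52. ]
scene 353 229 [ 20.  48. 193.]
scene 349 247 [ 18.  31. 150.]
scene 333 266 [  9.  21. 150.]
jar 0 changed px of 1680
dish 0 changed px of 1050
hammer 240 changed px of 4410
```

Run:
```python
from h import *
import pickle
t0=pickle.load(open('top0.pkl','rb')); d,t,b=pickle.load(open('w15.pkl','rb'))
for x in (t0,t):
    h=cv2.cvtColor(x['frame'],cv2.COLOR_BGR2HSV).astype(int)[205:290,255:335]
    m=((h[...,0]>15)&(h[...,0]<30)&(h[...,1]<190)&(h[...,2]>160)).astype(np.uint8); n,l,st,c=cv2.connectedComponentsWithStats(m); i=1+st[1:,4].argmax(); print('handle',st[i],c[i].round(1))
    m=((h[...,1]<50)&(h[...,2]>90)&(h[...,2]<210)).astype(np.uint8);m[:35]=0; n,l,st,c=cv2.connectedComponentsWithStats(m); i=1+st[1:,4].argmax(); print('head',st[i],c[i].round(1))
h=cv2.cvtColor(d['frame'],cv2.COLOR_BGR2HSV).astype(int)
print('tbar rows', [(v,np.where((h[v,150:215,1]<80)&(h[v,150:215,2]>70))[0][[0,-1]]+150 if ((h[v,150:215,1]<80)&(h[v,150:215,2]>70)).any() else None) for v in range(184,236,5)])
u,v=proj(t,[471.5,-93.2,80]); print('knob',u,v,cv2.cvtColor(t['frame'],cv2.COLOR_BGR2HSV)[int(v)-3:int(v)+5,int(u)-4:int(u)+6,2].tolist())
```

```text
handle [ 15  15  52  60 556] [39.4 47.3]
head [14 51 14 14 57] [19.7 56.7]
handle [  0   0  43  15 482] [16.8  6. ]
head [ 17  52  24  23 115] [31.1 64. ]
tbar rows [(184, None), (189, array([179, 198])), (194, array([175, 202])), (199, array([174, 203])), (204, array([164, 202])), (209, array([160, 199])), (214, array([166, 202])), (219, array([178, 199])), (224, array([187, 197])), (229, array([183, 194])), (234, array([179, 192]))]
knob 280.6552880567604 209.9812887978267 [[219, 212, 208, 203, 200, 202, 209, 209, 215, 219], [213, 204, 194, 179, 172, 173, 183, 201, 219, 216], [207, 190, 175, 166, 163, 170, 173, 188, 201, 212], [200, 173, 158, 161, 175, 178, 176, 180, 192, 212], [190, 167, 149, 161, 177, 179, 182, 183, 189, 205], [193, 163, 141, 155, 179, 180, 180, 179, 188, 207], [192, 167, 151, 146, 161, 172, 173, 179, 191, 209], [202, 179, 162, 154, 148, 159, 175, 184, 196, 202]]
```

Run:
```python
from h import *
import pickle
t0=pickle.load(open('top0.pkl','rb'))['frame']; t=pickle.load(open('w15.pkl','rb'))[1]['frame']
for n,(x0,y0,x1,y1) in dict(head=(266,254,300,284),end=(300,216,326,245)).items():
    r=cv2.matchTemplate(t[y0-15:y1+15,x0-15:x1+15],t0[y0:y1,x0:x1],cv2.TM_CCOEFF_NORMED); print(n,cv2.minMaxLoc(r)[1],np.array(cv2.minMaxLoc(r)[3])-15)
env.job_done()
```

```text
head 0.87604820728302 [0 1]
end 0.8822495937347412 [1 0]
the job is handed in; nothing more can be done
```

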